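Clamp a reagent bottle in the bench shaker

ROBOT

A 7-joint arm with a two-finger parallel gripper is mounted at the origin on a cart in front of the work surface, level with it; the furniture and walls round the work are solid. World frame = base frame: x ahead of the robot, y to its left, z up, the work surface at z = 0. Lengths are in mm, angles in rad, forces in N, time in s.
With the tool pointing down it reaches from about 400 to 900 mm from the base axis. Payload 5.6 kg.
Tool frame: the origin (TCP) lies on the centre line of the jaws, within the pads' length; the fingertips stand 19 mm ahead of it and the grasp point (between the pads) is the TCP; z points along the fingers, y is the direction in which the jaws open and shut (so a half turn about z gives the same grasp; the last joint's range is limited). The gripper opens to 92 mm and grips with 3 to 60 N. Pads are 20 mm wide; open, the fingers measure 128 mm over their backs; the gripper's body (75 mm by 189 mm) begins 69 mm behind the grasp point.
Start: joints at [-1.189, 0.468, -0.012, 1.603, 0.006, 1.071, -0.056], TCP at [267.93, 592.218, 233.592] pointing down, gripper open.
Joint ranges: [-2.53, 2.53], [-0.31, 2.02], [-1.57, 1.55], [0.28, 2.44], [-1.29, 4.43], [0.15, 1.84], [-2.92, 2.92]. Speed limits (rad/s): [2.57, 2.57, 3.14, 3.14, 3.14, 3.14, 3.14].

INTERFACE

Orientations are given as a rotation vector (axis times angle).
In Python, from workcell import bot gives the robot as it stands. The module is installed in compiled form; this text tells all that it offers.
- The arm moves only by the shell command python3 -m jog 'ROWS' [FORCE]. ROWS is JSON, a list that holds one entry, the list of rows, each a list of 7 numbers: the turn, a rotation vector about the tool's x, y, z in rad, then the shift along the tool's x, y, z in m, then the closure, from 0 (fully open) to 1 (shut). A call has 1 to 20 rows; each row shifts and turns the commanded pose from where the row before left it, along the tool's axes as they then stand; what a row does not reach is not made up. A row lasts 1/12 s, in which the tool goes at most 41.7 mm and 7.16 degrees, less where a joint would pass 70% of its speed; a pose out of reach is approached as far as the arm can. A call with a gripper value outside its range is refused whole. The fingers move at their own pace and stop on an object; FORCE is the grip in N (left out, the last holds). Time passes only in rows, so rows that do not move let the fingers close. It gives the time, the measured TCP pose, the force and the opening at its end, in the units of the state.
- bot.observe(): the state, without advancing time (a new reading comes with each control period).
- bot.read_camera(name): name is "side" or "top"; returns a dict with "frame" (420x560x3 uint8, blue, green, red), "K" (3x3 intrinsics, pixels), "R" (3x3) and "t" (3): a world point X has camera coordinates R X + t. Camera axes: x right, y down, z forward; pixel columns grow to the right and rows downward; lengths in mm; the calibration is good to about 2 mm. A picture is of the moment at which its call begins. There is no depth.
- bot.finish_job(): hands the job in, once; it reports no verdict.
Trained networks look in the newest picture that a camera, given by its name, has taken for a name from the list of things; names that differ only in an ending like _2 or _b are one class to them, and where a whole thing is asked for, a point or a joint stands for the part that bears it (a point fixed in the world has none). Each returns a list of dicts, best first, with "confidence" (0 to 1); they miss things now and then, are a little off and sometimes report something else, mostly with a low value. They report only what shows in the picture. A call takes as long as a camera call. They do not tell look-alikes from the thing itself.
- bot.recognise(camera, label): "box" ([left, top, right, bottom] in pixels, round what is visible of it).
The state is a dict: "clock": time; "joint_pos": joint angles; "qvel": joint speeds; "joint_efforts": joint torques, N m; "ee_pos": TCP position; "tcp_rot": TCP orientation; "force": force on the tool from outside, world axes, zero at the start; "ft_torque": the same for the moment, N m; "grip_width": opening from 0.0 (shut) to 1.0 (fully open).
Only numpy, scipy, OpenCV 4.12 (cv2) and the standard library are available. Lean on these libraries where they do the work, as an engineer would, in place of code of your own. Each camera call takes 0.05 s, during which the arm holds its last target.

TASK

Get the brown reagent bottle with the white screw cap ready for shaking: set it down upright on the shaker's platform, between the rubber pad of the blue jaw and the V-block behind it, and let go. Then wind the crank clockwise, as seen from the crank's end, until the pad meets the bottle and has pushed it home into the V-block, and snug it by feel: about half as hard again at the crank's grip as it takes to wind it free, firm but not so hard that the glass is strained. Let go of the crank and leave the other two bottles and the timer where they are.

Things in the scene. Friction and masses are not known exactly. Their poses are not given: they have to be found in the camera images.
- amber_bottle: the bottle to clamp: brown reagent bottle with a white screw cap and a paper label, 48 mm across, 106 mm tall, 0.22 to 0.35 kg, stands upright. Origin: centre of its underside, z up. Grip its straight body across 48 mm at about 70 mm above the underside: that keeps the fingertips above the clamp's parts.
- clear_bottle: bystander: clear reagent bottle with a blue cap, 43 mm across, 95 mm tall. Origin: centre of its underside. The three bottles swap places from time to time. (A tall instrument, 0.42 m high, stands on the right of the worktop, at y below about -0.5 from x = 0.4 on: start out clear of it.)
- dropper_bottle: bystander: small brown dropper bottle with a black rubber bulb, 33 mm across, 88 mm tall. Origin: centre of its underside.
- timer: bystander: grey bench timer lying on the worktop, 58 x 64 x 20 mm. Origin: centre of its underside.
- shaker: bench shaker, fixed: white housing 210 x 180 mm, platform 200 x 170 mm with its top 66 mm above the worktop. Origin: under its centre at worktop height; z up, x along the clamp's screw from crank (robot side) to V-block. From -x to +x: grey nut block (to 110 mm high, x -94 to -76 mm), blue jaw on two guide rods (y -50 and 50 mm, 80 mm high), grey V-block, rear bar (x 90 mm).
- v_home (a point): nominal place on the platform's top (66 mm high) of the axis of a 48 mm bottle pushed home into the V-block (90 degree V, rubber-lined, open to -x, top 102 mm above the worktop): 18 mm to the +x side of the shaker's origin, on the screw's line. The V-block is set by hand in slots and truly stands up to 4 mm nearer or farther along x, differently each time; this is not measured.
- jaw: the blue jaw with its rubber pad; it slides along the shaker's x and has the shaker's axes. Origin: on the shaker's centre line at worktop height; the pad's face (44 mm wide, 71 to 101 mm high) is 25.5 to 28.5 mm to the -x side of it, as its packing differs. A proper hold is 60 to 140 N between pad and bottle; over 190 N the glass is at risk. From first pressure to a proper hold: about 1/6 turn.
- seat (a point): point on the platform's top (66 mm above the worktop), 8 mm to the +x side of the shaker's origin, on the screw's line: a bottle set down with its axis here stands free of both pad and V-block, with at least 4 mm to spare on either side at the start.
- crank_grip (a point): middle of the crank's grip, a black sleeve 17 mm thick, 50 mm long, level along the shaker's x, that revolves freely on its pin. Pinch it firmly from above (fingers closing along the shaker's y) and carry it round without turning the hand: it runs on a circle of 32 mm radius round the screw's axis, 60 to 124 mm above the worktop. It starts anywhere on that circle.
- crank_hub (a point): on the screw's axis (92 mm high), in the plane of the crank arm, 32 mm to the +x side of the grip's middle. Clockwise seen from the robot (grip at top goes to -y) moves jaw and crank to +x, 10 mm a turn; the bottle is home in 1 to 3.5 turns. Slow winding takes about 8 N along the path when free, 11 to 13 N at a proper hold; friction holds the screw when let go and hides the load after a fast stop.
Things that resemble listed ones, but are neither listed nor needed, are in the scene too. Leave any green, purple or yellow look-alike of the amber_bottle alone.

How it is judged (in metres and radians):
On the way, in this order (a step that is already met when the one before it is completed fails the run):
1. the bottle stands upright on the platform between pad and V-block, let go and not yet clamped (horizontal distance between amber_bottle and seat below 0.02 m and z of amber_bottle in the frame of seat below 0.004 m and angle between amber_bottle's own z axis and vertical below 0.1 rad and contact force between the fingers and amber_bottle below 0.1 N and contact force between jaw and amber_bottle below 5 N), for 0.2 s.
2. the pad has met the bottle and presses it against the V-block (contact force between jaw and amber_bottle above 15 N and horizontal distance between amber_bottle and seat below 0.022 m and angle between amber_bottle's own z axis and vertical below 0.1 rad), for 0.1 s.
At the end, for the whole second after the job is handed in: the brown bottle stands upright (within 0.06 rad) on the platform, home in the V-block (axis within 22 mm of the seat point, underside within 4 mm of the platform's top), at rest, and the pad holds it with 60 to 140 N (contact force between jaw and amber_bottle between 60 and 140 N and horizontal distance between amber_bottle and seat below 0.022 m and z of amber_bottle in the frame of seat between -0.004 and 0.004 m and angle between amber_bottle's own z axis and vertical below 0.06 rad and linear speed of amber_bottle below 0.02 m/s); the robot touches nothing.
It fails at once if the bottle is clamped so hard that the glass is at risk (contact force between jaw and amber_bottle above 190 N).
It fails at once if the bottle is tipped (angle between amber_bottle's own z axis and vertical above 0.4 rad).
It fails at once if the bottle is let fall from more than about 1 cm (linear speed of amber_bottle above 0.5 m/s and contact force between the fingers and amber_bottle below 0.1 N).
It fails at once if the clear bottle, the dropper bottle or the timer is moved more than 3 cm or knocked over (distance of any of clear_bottle, dropper_bottle, timer from where it was at the start of the episode above 0.03 m or angle between any of clear_bottle, dropper_bottle, timer's own z axis and vertical above 0.5 rad).
It also fails if it takes over 72 s, if anything falls off the work surface, if the arm or the gripper's body presses on something with over 40 N, if the wrist force passes 120 N, or if a joint passes its speed limit or range.

## Working session

There is one attempt and no reset: what is moved stays moved. The work goes in short steps, Python scripts to look and compute and a shell command to move; the robot and the scene stay as the last step left them, time stands still between calls to the robot, and variables do not carry over. Pictures are saved under pics/ and viewed, and the job is handed in when it is done.

```bash
mkdir -p pics
python3 - <<'E'
from workcell import bot
import cv2
s=bot.observe()
print({k:(s[k] if not hasattr(s[k],'__len__') else [round(float(v),4) for v in s[k]]) for k in s})
for c in("side","top"):
    r=bot.read_camera(c); cv2.imwrite(f"pics/{c}0.png",r["frame"])
    print(c,r["K"],r["R"],r["t"])
    for l in("amber_bottle","clear_bottle","dropper_bottle","timer","shaker","jaw","crank_grip"):
        print(l,[(([round(float(v)) for v in d["box"]]),round(d["confidence"],2)) for d in bot.recognise(c,l)])
E
```

```text
{'clock': 0.0, 'joint_pos': [-1.189, 0.4683, -0.0116, 1.6036, 0.006, 1.0714, -0.0563], 'qvel': [-0.0004, 0.0006, 0.0004, 0.0002, 0.0004, -0.0008, 0.0002], 'joint_efforts': [-0.0001, -52.0581, -0.0125, -24.3766, -0.0566, 0.0171, 0.0002], 'ee_pos': [267.7284, 591.6915, 232.6704], 'tcp_rot': [-0.6623, -3.0707, 0.0027], 'force': [-0.3879, 0.0684, 0.1334], 'ft_torque': [-0.0082, -0.0759, 0.0207], 'grip_width': 1.0002497880312502}
side [[461.78288775   0.         275.12853042]
 [  0.         461.78288775 211.04658862]
 [  0.           0.           1.        ]] [[-0.9671088   0.2532297  -0.02398517]
 [ 0.13157754  0.41734026 -0.89917432]
 [-0.21768767 -0.87275531 -0.43693278]] [ 547.94197211   53.5617029  1490.26118673]
amber_bottle [([233, 183, 247, 217], 0.87), ([247, 175, 261, 197], 0.81), ([208, 188, 224, 223], 0.78), ([208, 178, 224, 204], 0.47), ([218, 210, 329, 288], 0.33)]
clear_bottle [([320, 273, 342, 311], 0.75)]
dropper_bottle [([267, 187, 275, 214], 0.47)]
timer [([336, 264, 361, 287], 0.55), ([222, 208, 329, 290], 0.27)]
shaker [([219, 210, 330, 290], 0.68)]
jaw [([270, 212, 330, 251], 0.73), ([284, 210, 328, 234], 0.37)]
crank_grip [([334, 265, 359, 285], 0.42), ([312, 212, 327, 222], 0.4)]
top [[526.51426663   0.         268.47141751]
 [  0.         526.51426663 212.80614565]
 [  0.           0.           1.        ]] [[-0.00678348 -0.9999445   0.00806145]
 [-0.99746765  0.00619548 -0.07085121]
 [ 0.07079733 -0.00852165 -0.99745432]] [ -53.71390876  562.0344219  1350.67499586]
amber_bottle [([384, 152, 407, 170], 0.95), ([346, 146, 366, 168], 0.91), ([396, 210, 423, 226], 0.77), ([365, 184, 389, 204], 0.63), ([191, 144, 270, 275], 0.32)]
clear_bottle [([127, 231, 147, 245], 0.52)]
dropper_bottle [([355, 228, 367, 239], 0.63)]
timer [([166, 256, 194, 286], 0.82)]
shaker [([189, 149, 268, 274], 0.74)]
jaw [([206, 202, 253, 275], 0.95)]
crank_grip []
```

View pics/side0.png

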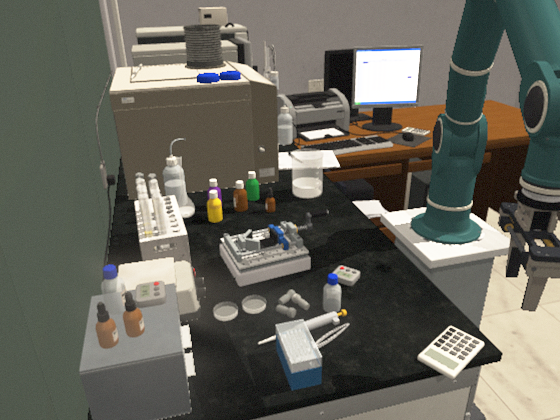

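View pics/top0.png

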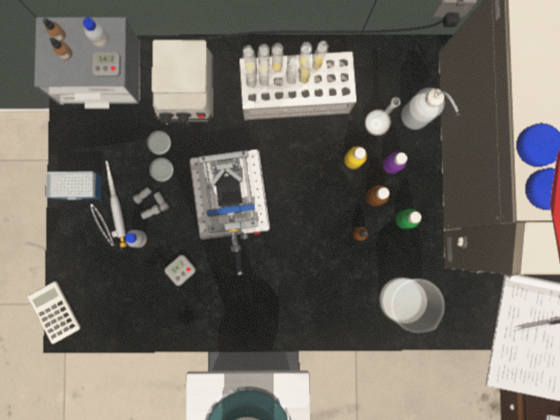

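Run:
```python
import cv2,numpy as np
s=cv2.imread('pics/side0.png');t=cv2.imread('pics/top0.png')
cv2.imwrite('pics/crop_bottles.png',np.vstack([cv2.resize(s[165:240,190:350],(800,300 if 0 else 375),interpolation=cv2.INTER_CUBIC)[:, :],cv2.resize(t[135:180,330:430],(800,220) if 0 else (800,225)[:2],interpolation=cv2.INTER_CUBIC)]))
cv2.imwrite('pics/crop_top.png',cv2.resize(t[135:245,330:440],(600,600),interpolation=cv2.INTER_CUBIC))
cv2.imwrite('pics/crop_sh_top.png',cv2.resize(t[135:295,150:290],(525,600),interpolation=cv2.INTER_CUBIC))
cv2.imwrite('pics/crop_sh_side.png',cv2.resize(s[195:315,205:365],(800,600),interpolation=cv2.INTER_CUBIC))
```

```text
(no output)
```

View pics/crop_bottles.png

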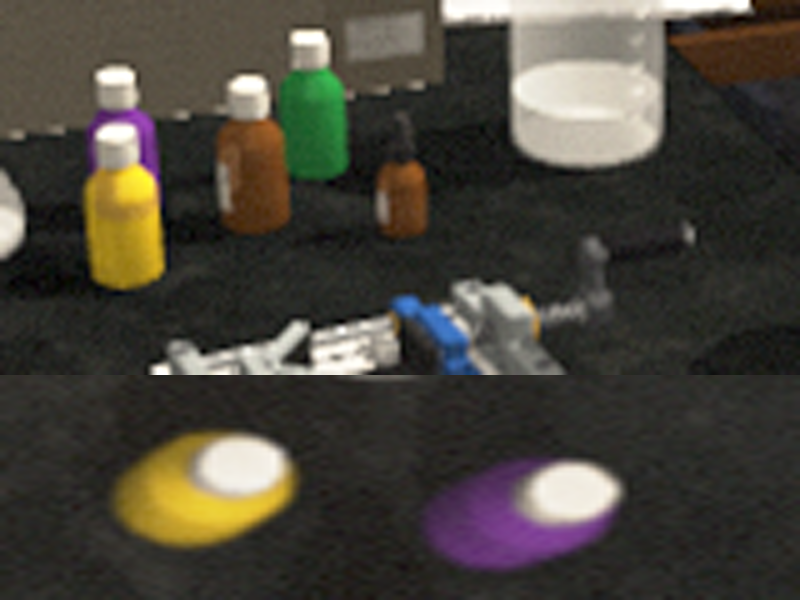

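View pics/crop_top.png

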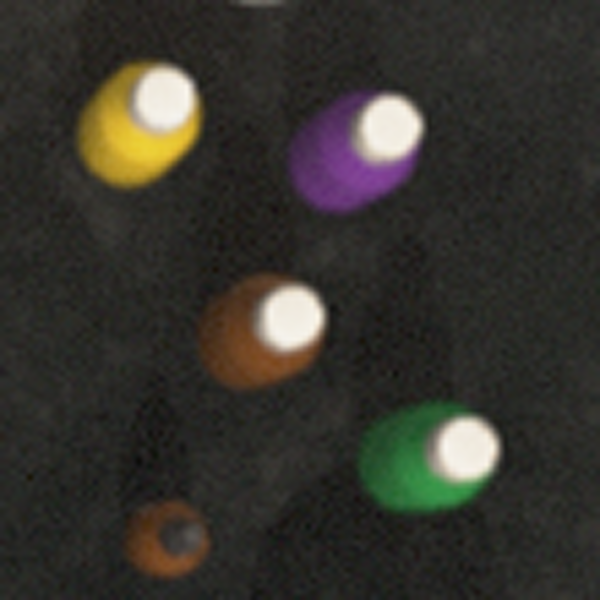

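View pics/crop_sh_top.png

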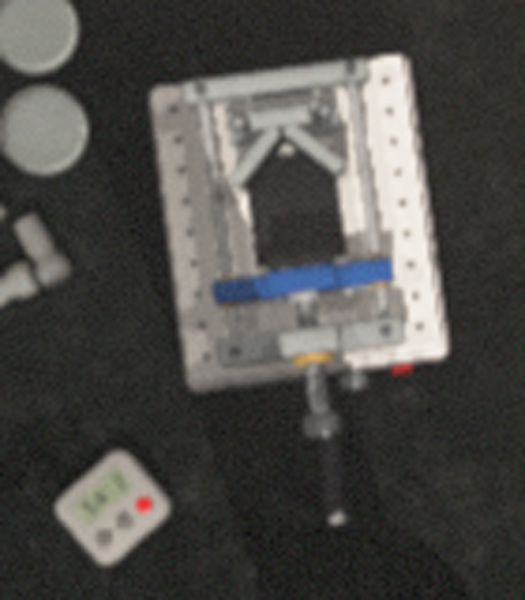

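View pics/crop_sh_side.png

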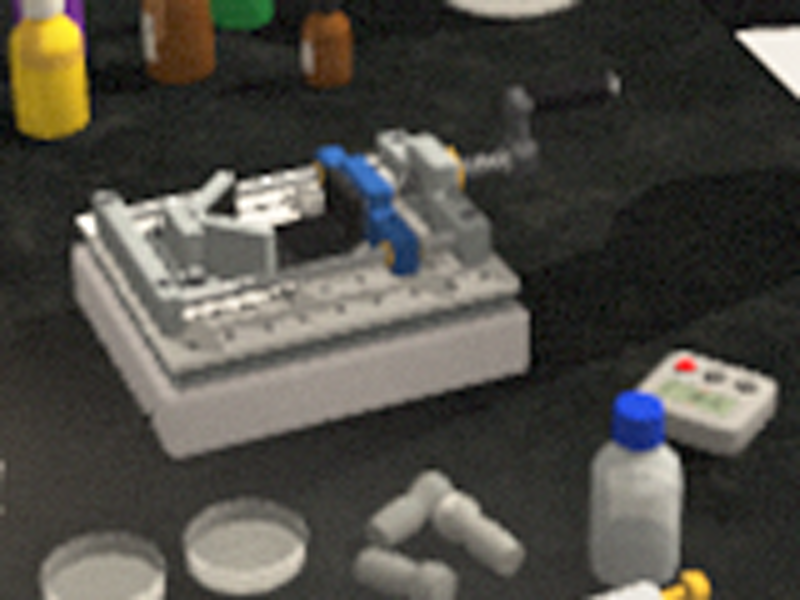

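The one with a brown body and white cap is at top px (378,195) and side px (240,197). The others at top (355,158) yellow, (396,162) purple and (408,218) green are look-alikes. The small brown one with a black bulb at (360,233) is the dropper. The enlarged crops confirm brown body, white cap and paper label. The crank grip points to the robot and stands near the top of its circle.

```bash
cat > h.py <<'E'
import numpy as np,cv2
from workcell import bot
from scipy.optimize import least_squares
def ray(cam,uv):
    K,R,t=[np.array(cam[k],float) for k in("K","R","t")]
    c=-R.T@t.ravel(); d=R.T@np.linalg.solve(K,[uv[0],uv[1],1.]); return c,d/np.linalg.norm(d)
def onz(cam,uv,z):
    c,d=ray(cam,uv); return c+d*(z-c[2])/d[2]
def proj(cam,X):
    p=np.array(cam["R"])@np.asarray(X,float).T+np.array(cam["t"],float).reshape(3,1); q=np.array(cam["K"])@p; return (q[:2]/q[2]).T
def tri(c1,u1,c2,u2):
    a,d=ray(c1,u1);b,e=ray(c2,u2)
    s=np.linalg.lstsq(np.stack([d,-e],1),b-a,rcond=None)[0]
    p,q=a+s[0]*d,b+s[1]*e; return (p+q)/2,np.linalg.norm(p-q)
E
python3 - <<'E'
from h import *
S=bot.read_camera("side");T=bot.read_camera("top")
cap=(330+292/600*110,135+318/600*110)
print("amber cap top@106",onz(T,cap,106))
# silhouette fit brown mask
for nm,C in(("top",T),("side",S)):
    hsv=cv2.cvtColor(C["frame"],cv2.COLOR_BGR2HSV)
    f=C["frame"].astype(int)
    m=((f[...,2]-f[...,0]>35)&(f[...,2]>60)&(hsv[...,0]<15)).astype(np.uint8)
    n,l,st,ce=cv2.connectedComponentsWithStats(m)
    print(nm,[(list(map(int,st[i])),ce[i].round(1).tolist()) for i in range(1,n) if st[i][4]>60 and 170<ce[i][0]+0<430 and 140<ce[i][1]<260])
cs=(190+248/5,165+97/5); print("side cap",cs,"tri",tri(T,(cap[0],cap[1]),S,(190+248/5,165+82/5)))
print("side base",onz(S,(190+255/5,165+224/5),0))
tc=lambda u,v:(150+u/3.75,135+v/3.75); sc=lambda u,v:(205+u/5,195+v/5)
print("corners66 top",[onz(T,tc(*p),66).round(0).tolist() for p in((152,88),(408,56),(448,357),(190,388))])
print("corners66 side",[onz(S,sc(*p),66).round(0).tolist() for p in((80,222),(177,378),(522,288))])
print("grip tri mid",tri(T,tc(334,478),S,sc(572,95)),"tip",tri(T,tc(337,518),S,sc(613,84)))
print("hub",onz(T,tc(320,425),92),"timer",onz(T,tc(113,507),20),"clear",onz(T,(137,238),50))
E
```

```text
amber cap top@106 [ 601.75568531 -338.96595236  106.        ]
top [([367, 185, 22, 21, 213], [375.7, 197.3]), ([354, 227, 14, 14, 94], [359.4, 234.5])]
side [([408, 159, 24, 13, 173], [419.3, 164.8]), ([324, 163, 78, 18, 567], [362.9, 171.4]), ([233, 188, 15, 24, 217], [240.6, 199.1]), ([266, 197, 9, 15, 100], [270.5, 203.8]), ([379, 227, 16, 15, 89], [387.5, 232.8])]
side cap (239.6, 184.4) tri (array([ 602.48615276, -339.34741812,  105.05597767]), np.float64(1.2855506195842852))
side base [ 605.97558316 -330.03989306    0.        ]
corners66 top [[698.0, 139.0, 66.0], [719.0, -34.0, 66.0], [515.0, -59.0, 66.0], [495.0, 113.0, 66.0]]
corners66 side [[720.0, -19.0, 66.0], [697.0, 157.0, 66.0], [502.0, 124.0, 66.0]]
grip tri mid (array([435.68294119,  14.74823635, 120.70691639]), np.float64(0.1210875215498299)) tip (array([410.18905714,  12.86092091, 123.12704642]), np.float64(0.5025444331207931))
hub [469.68566388  25.15642466  92.        ] timer [414.63126789 171.5919666   20.        ] clear [497.6472698 276.3505101  50.       ]
```

```bash
cat > ov.py <<'E'
from h import *
def wire(C,pose,out,crop,k,lat=-4,gx=-172,jawx=None,bottle=None):
    x0,y0,a=pose; c,s=np.cos(a),np.sin(a)
    W=lambda P:np.c_[x0+c*P[:,0]-s*P[:,1],y0+s*P[:,0]+c*P[:,1],P[:,2]]
    l,t,r,b=crop; im=cv2.resize(C["frame"][t:b,l:r],None,fx=k,fy=k,interpolation=cv2.INTER_CUBIC)
    def line(P,col,closed=False):
        q=((proj(C,W(np.array(P,float)))-[l,t]+.5)*k).round().astype(int)
        cv2.polylines(im,[q.reshape(-1,1,2)],closed,col,1)
    line([[-100,-85,66],[100,-85,66],[100,85,66],[-100,85,66]],(0,255,0),1)
    line([[-105,-90,0],[105,-90,0],[105,90,0],[-105,90,0]],(0,255,255),1)
    line([[-170,0,92],[90,0,92]],(0,0,255))
    line([[gx-25,lat,123.5],[gx+25,lat,123.5]],(255,255,0))
    line([[-94,-20,110],[-76,-20,110],[-76,20,110],[-94,20,110]],(255,0,255),1)
    th=np.linspace(0,2*np.pi,40)
    line(np.c_[18+24*np.cos(th),24*np.sin(th),66+0*th],(255,128,0),1)
    line(np.c_[8+24*np.cos(th),24*np.sin(th),66+0*th],(0,128,255),1)
    cv2.imwrite(out,im)
E
python3 - <<'E'
from ov import *
S=bot.read_camera("side");T=bot.read_camera("top")
p=(606.7,39.7,.123)
wire(T,p,"pics/ov_t1.png",(165,135,285,285),4)
wire(S,p,"pics/ov_s1.png",(205,195,345,300),5)
E
```

```text
(no output)
```

View pics/ov_t1.png

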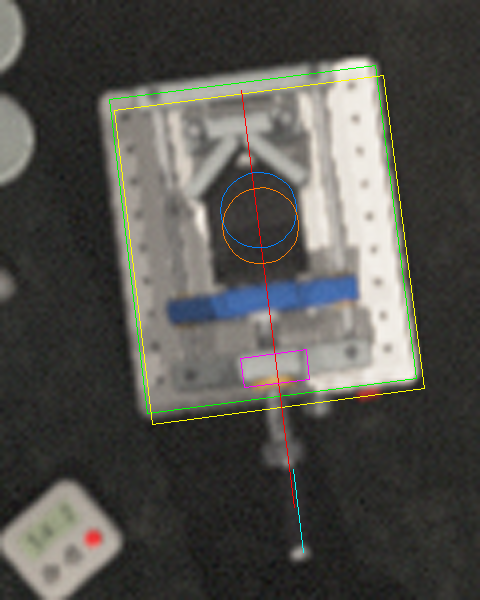

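View pics/ov_s1.png

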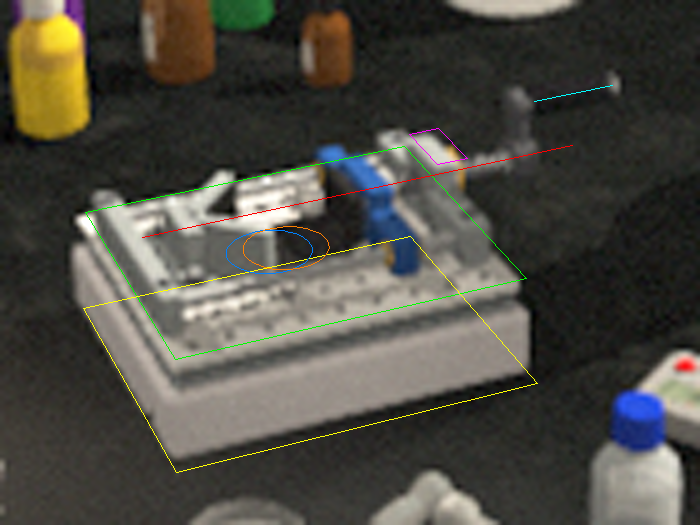

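Run:
```python
from ov import *
T=bot.read_camera("top");S=bot.read_camera("side")
cv2.imwrite("pics/big_t.png",cv2.resize(T["frame"][140:240,185:275],None,fx=6,fy=6,interpolation=cv2.INTER_CUBIC))
cv2.imwrite("pics/big_c.png",cv2.resize(T["frame"][215:280,205:265],None,fx=9,fy=9,interpolation=cv2.INTER_CUBIC))
a=.123;c,s=np.cos(a),np.sin(a)
def loc(uv,z,C=T):
    p=onz(C,uv,z)-[606.7,39.7,0]; return (np.round([c*p[0]+s*p[1],-s*p[0]+c*p[1]],1)).tolist()
t=lambda u,v:(165+u/4-.5+.0,135+v/4-.5)
for n,p,z in(("jawL",(168,310),95),("jawR",(357,288),95),("VL",(192,190),102),("VR",(303,178),102),("nutL",(242,368),110),("nutR",(306,360),110),("hub",(280,452),95),("griptip",(300,553),123)):
    print(n,loc(t(*p),z))
```

```text
jawL [-40.2, 61.3]
jawR [-41.7, -55.6]
VL [30.6, 37.1]
VR [29.3, -31.4]
nutL [-82.3, 19.7]
nutR [-82.5, -19.4]
hub [-135.5, 4.0]
griptip [-197.1, -1.9]
```

View pics/big_t.png

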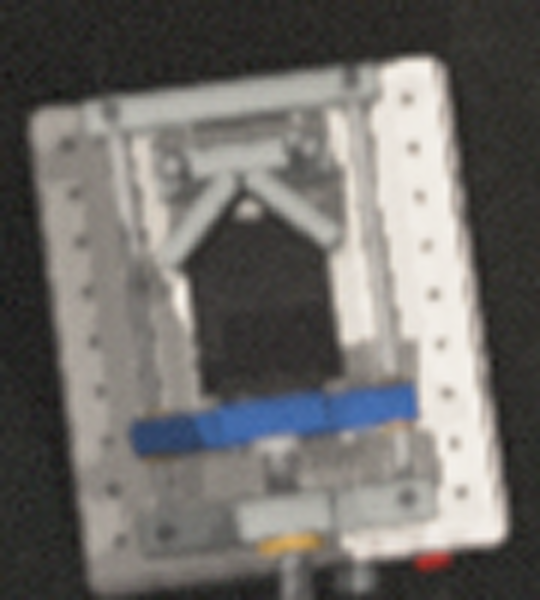

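View pics/big_c.png

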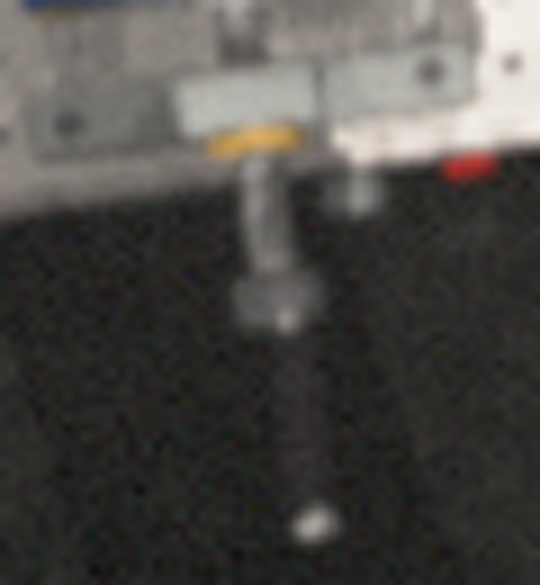

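Run:
```python
from ov import *
T=bot.read_camera("top");S=bot.read_camera("side")
f=lambda u,v,l,t,k:(l+(u+.5)/k-.5,t+(v+.5)/k-.5)
P={}
for z in(82,92):
  n=[onz(T,f(*p,205,215,9),z) for p in((70,122),(432,70))]
  r=[onz(T,f(*p,185,140,6),z) for p in((110,112),(351,77))]
  cn,cr=(n[0]+n[1])/2,(r[0]+r[1])/2; d=cr-cn
  print(z,cn,cr,"len",np.linalg.norm(d),"expect 175","yaw",np.arctan2(d[1],d[0]),"yaw from cross",[np.arctan2(q[1][0]-q[0][0],-(q[1][1]-q[0][1])) for q in(n,r)],"w",np.linalg.norm(n[0]-n[1]),np.linalg.norm(r[0]-r[1]))
  e=d/np.linalg.norm(d); print("origin est",cn+e*85,cr-e*90)
# hole rows, z 66
L=[(68,145),(121,540)];R=[(406,98),(461,493)]
q=[onz(T,f(*p,185,140,6),66) for p in L+R]
print("holes",[x.round(1).tolist() for x in q],"centre",np.mean(q,0))
d=q[1]-q[0];print("yaw holes",np.arctan2(-d[1],-d[0]),np.linalg.norm(d))
```

```text
82 [526.97107115  32.6971796   82.        ] [702.23757411  55.98832393  82.        ] len 176.80730884739577 expect 175 yaw 0.13211579839831922 yaw from cross [np.float64(0.13655094517208063), np.float64(0.14056664837858082)] w 100.67426226300313 101.49908767768314
origin est [611.23032971  43.89438226  82.        ] [613.02188857  44.1324623   82.        ]
92 [526.49348463  32.09679067  92.        ] [700.41745379  55.20952585  92.        ] len 175.45297254775588 expect 175 yaw 0.132115798398319 yaw from cross [np.float64(0.13655094517208052), np.float64(0.14056664837858077)] w 99.90310179055935 100.72160907841952
origin est [610.75274318  43.29399332  92.        ] [611.20176826  43.35366421  92.        ]
holes [[684.0, 125.8, 66.0], [517.2, 103.1, 66.0], [703.3, -16.8, 66.0], [536.0, -39.1, 66.0]] centre [610.11833976  43.24547219  66.        ]
yaw holes 0.13485136251424024 168.293010447717
```

Shaker origin fits at about (610.6, 43.3), yaw 0.134: the rod-end spacing, the hole pattern and the heights all agree. The bottle is at (602, −339), with a cap height of 105 against the 106 given. First I'll turn the jaws along world y, then go across at z 233.

```bash
python3 -m jog '[[[0,0,-0.1065,0,0,0,0],[0,0,-0.1065,0,0,0,0],[0,0,-0.1065,0,0,0,0],[0,0,-0.1065,0,0,0,0],[0,0,0,-0.012,-0.033,0,0],[0,0,0,-0.012,-0.033,0,0],[0,0,0,-0.012,-0.033,0,0],[0,0,0,-0.012,-0.033,0,0],[0,0,0,-0.012,-0.033,0,0],[0,0,0,-0.012,-0.033,0,0],[0,0,0,-0.012,-0.033,0,0],[0,0,0,-0.012,-0.033,0,0],[0,0,0,-0.012,-0.033,0,0],[0,0,0,-0.012,-0.033,0,0],[0,0,0,-0.012,-0.033,0,0],[0,0,0,-0.012,-0.033,0,0],[0,0,0,-0.012,-0.033,0,0],[0,0,0,-0.012,-0.033,0,0],[0,0,0,-0.012,-0.033,0,0],[0,0,0,-0.012,-0.033,0,0]]]'
```

```text
clock: 2.87
ee_pos: [460.9, 62.8, 234.0]
tcp_rot: [-0.002, 3.141, 0.001]
force: [0.2, -0.3, -0.4]
grip_width: 0.999
```

```bash
python3 -m jog '[[[0,0,0,-0.0117,-0.0335,0,0],[0,0,0,-0.0117,-0.0335,0,0],[0,0,0,-0.0117,-0.0335,0,0],[0,0,0,-0.0117,-0.0335,0,0],[0,0,0,-0.0117,-0.0335,0,0],[0,0,0,-0.0117,-0.0335,0,0],[0,0,0,-0.0117,-0.0335,0,0],[0,0,0,-0.0117,-0.0335,0,0],[0,0,0,-0.0117,-0.0335,0,0],[0,0,0,-0.0117,-0.0335,0,0],[0,0,0,-0.0117,-0.0335,0,0],[0,0,0,-0.0117,-0.033,0,0],[0,0,0,0,0,0,0]]]'
python3 - <<'E'
from h import *
T=bot.read_camera("top");S=bot.read_camera("side")
f=S["frame"]
cv2.imwrite("pics/pre.png",np.vstack([cv2.resize(f[110:260,180:340],(640,600),interpolation=cv2.INTER_CUBIC)]))
cv2.imwrite("pics/pret.png",T["frame"])
E
```

```text
clock: 3.95
ee_pos: [600.7, -344.7, 233.0]
tcp_rot: [-0.009, -3.141, 0.008]
force: [-1.8, 0.2, -0.4]
grip_width: 1.002
```

View pics/pre.png

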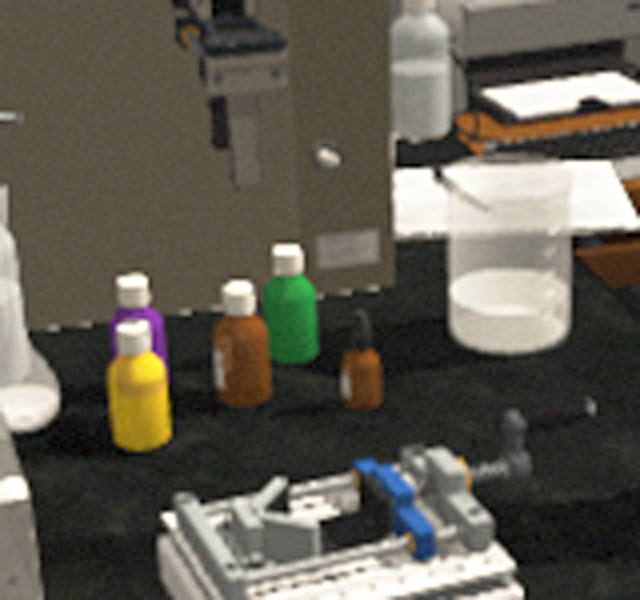

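The gripper is above the brown bottle, with fingers at crop (232,140) and the bottle at crop (242,345). The fingers come down clear on both sides of it. Next I'll correct y and descend.

```bash
python3 -m jog '[[[0,0,0,-0.001,0.005,0.02,0],[0,0,0,0,0,0.03,0],[0,0,0,0,0,0.03,0],[0,0,0,0,0,0.03,0],[0,0,0,0,0,0.03,0],[0,0,0,0,0,0.023,0],[0,0,0,0,0,0,0],[0,0,0,0,0,0,0]]]' 25
```

```text
clock: 4.72
ee_pos: [602.1, -329.8, 70.0]
tcp_rot: [0.004, -3.14, -0.003]
force: [-0.3, 0.5, -0.4]
grip_width: 0.999
```

```bash
python3 -m jog '[[[0,0,0,0,-0.004,0,0],[0,0,0,0,-0.0045,0,0],[0,0,0,0,0,0,0],[0,0,0,0,0,0,0],[0,0,0,0,0,0,0]]]' 25
python3 - <<'E'
from h import *
S=bot.read_camera("side");T=bot.read_camera("top")
a=cv2.resize(S["frame"][150:240,190:310],(800,600),interpolation=cv2.INTER_CUBIC)
cv2.imwrite("pics/desc.png",a);cv2.imwrite("pics/desct.png",cv2.resize(T["frame"][135:255,320:440],(600,600),interpolation=cv2.INTER_CUBIC))
E
```

```text
clock: 5.13
ee_pos: [602.8, -340.7, 71.6]
tcp_rot: [-0.001, 3.14, -0.001]
force: [-0.0, -0.2, -0.1]
grip_width: 1.003
```

View pics/desc.png

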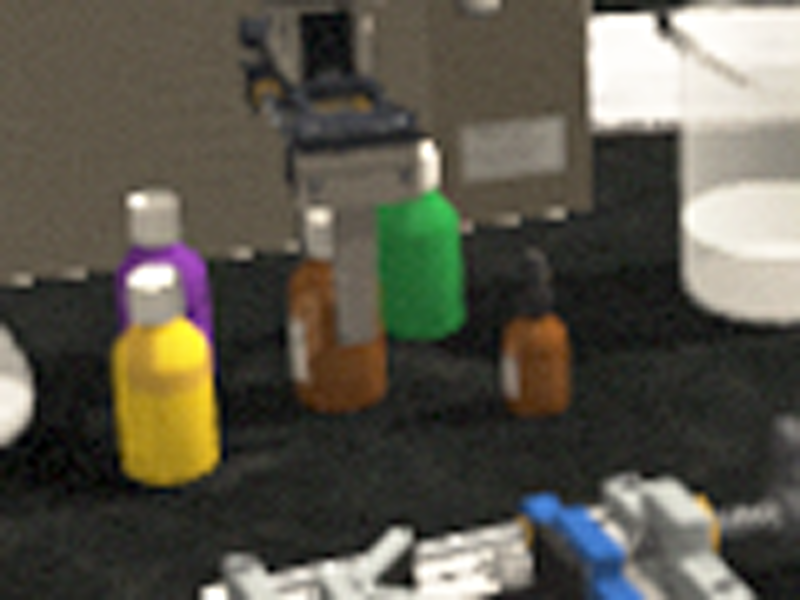

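View pics/desct.png

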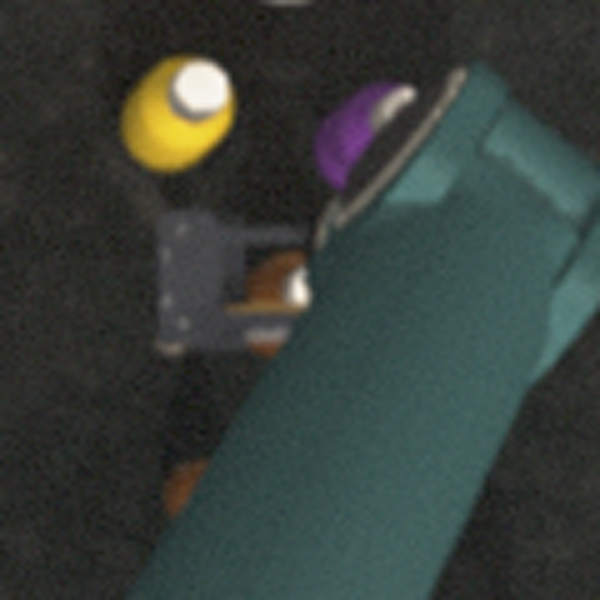

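The fingers straddle the brown bottle: near finger at crop (355,275), bottle at (338,330). The side offset matches the parallax. Closing now.

```bash
python3 -m jog '[[[0,0,0,0,0,0,0.6],[0,0,0,0,0,0,0.6],[0,0,0,0,0,0,0.6],[0,0,0,0,0,0,0.6],[0,0,0,0,0,0,0.6],[0,0,0,0,0,0,0.6],[0,0,0,0,0,0,0.6],[0,0,0,0,0,0,0.6]]]' 30
```

```text
clock: 5.9
ee_pos: [602.5, -339.9, 70.6]
tcp_rot: [0.002, -3.142, -0.001]
force: [-0.1, 0.4, 0.1]
grip_width: 0.517
```

```bash
python3 -m jog '[[[0,0,0,0,0,-0.015,0.6],[0,0,0,0,0,-0.03,0.6],[0,0,0,0,0,-0.035,0.6],[0,0,0,0,0,-0.035,0.6],[0,0,0,0,0,-0.025,0.6],[0,0,0,-0.001,0.014,0,0.6],[0,0,0,-0.001,0.03,0,0.6],[0,0,0,-0.001,0.03,0,0.6],[0,0,0,-0.001,0.03,0,0.6],[0,0,0,-0.001,0.03,0,0.6],[0,0,0,-0.001,0.03,0,0.6],[0,0,0,-0.001,0.03,0,0.6],[0,0,0,-0.001,0.03,0,0.6],[0,0,0,-0.001,0.03,0,0.6],[0,0,0,-0.001,0.03,0,0.6],[0,0,0,-0.001,0.03,0,0.6],[0,0,0,-0.001,0.03,0,0.6],[0,0,-0.067,-0.001,0.03,0,0.6],[0,0,-0.067,-0.001,0.01,0,0.6],[0,0,0,0,0,0,0.6]]]' 30
python3 - <<'E'
from workcell import bot
s=bot.observe();print(s["ee_pos"],s["tcp_rot"],s["grip_width"],s["force"],s["qvel"])
E
```

```text
clock: 7.57
ee_pos: [614.0, 49.0, 209.6]
tcp_rot: [0.225, -3.132, -0.003]
force: [-0.4, 1.7, -3.0]
grip_width: 0.516
[614.04526953  48.95738274 209.59423579] [ 0.22535576 -3.13159391 -0.0033632 ] 0.5156657644178972 [-0.38825898  1.70240591 -2.95586513] [ 0.04071367 -0.00363054  0.07013198  0.00612046  0.01150138  0.00327892
 -0.0609007 ]
```

```bash
python3 -m jog '[[[0,0,0,0,0,0,0.6],[0,0,0,0,0,0,0.6],[0,0,0,0,0,0,0.6]]]' 30
python3 - <<'E'
from ov import *
s=bot.observe();print(s["ee_pos"],s["tcp_rot"],s["grip_width"],s["force"])
T=bot.read_camera("top");S=bot.read_camera("side")
p=(610.6,43.3,.134)
wire(T,p,"pics/ov_t2.png",(165,135,285,285),4)
wire(S,p,"pics/ov_s2.png",(205,140,345,300),4)
E
```

```text
clock: 7.82
ee_pos: [615.0, 41.4, 210.4]
tcp_rot: [0.206, -3.134, 0.002]
force: [0.2, -0.5, -1.7]
grip_width: 0.516
[615.03559504  41.40683361 210.42869931] [ 2.05710102e-01 -3.13439972e+00  1.68405476e-03] 0.51569877652107 [ 0.19012275 -0.47845441 -1.74310029]
```

View pics/ov_s2.png

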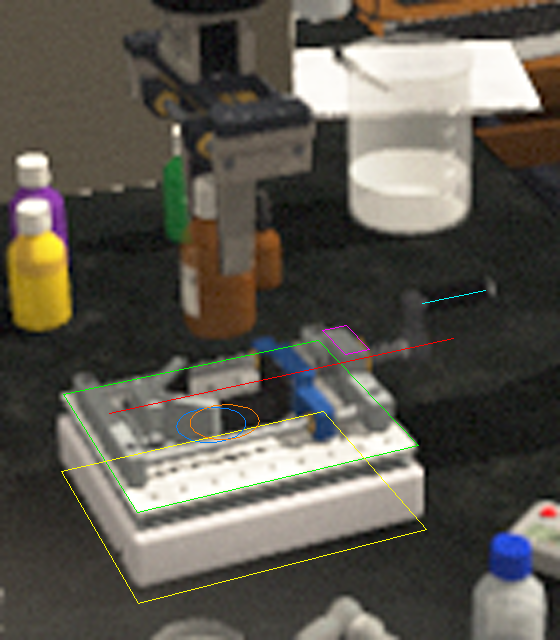

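View pics/ov_t2.png

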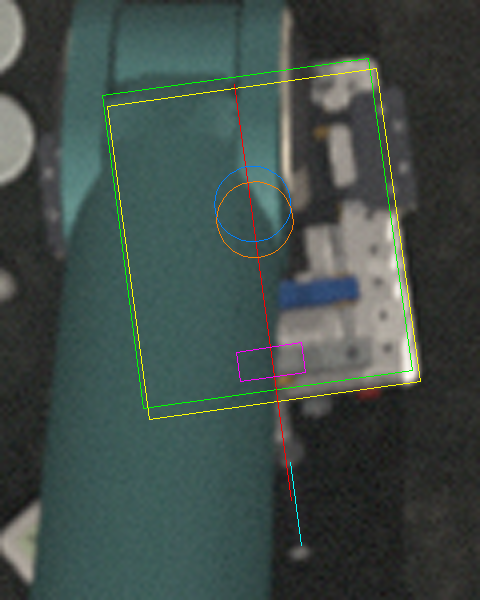

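Run:
```python
from h import *
S=bot.read_camera("side")
s=bot.observe();x,y,z=s["ee_pos"]
th=np.linspace(0,2*np.pi,60)
l,t,k=230,180,10
im=cv2.resize(S["frame"][t:t+50,l:l+60],None,fx=k,fy=k,interpolation=cv2.INTER_CUBIC)
for h,c in((-70,(0,255,0)),):
  q=((proj(S,np.c_[x+24*np.cos(th),y+24*np.sin(th),z+h+0*th])-[l,t]+.5)*k).astype(int)
  cv2.polylines(im,[q.reshape(-1,1,2)],True,c,1)
cv2.imwrite("pics/chk.png",im)
```

```text
(no output)
```

View pics/chk.png

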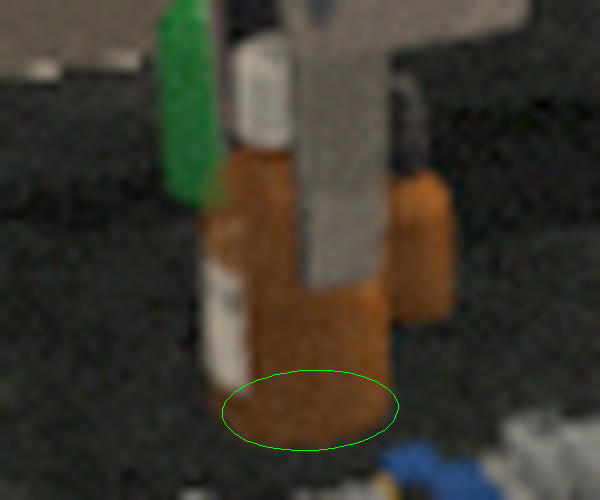

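```bash
python3 -m jog '[[[0,0,0,-0.0029,0.0026,0,0.6],[0,0,0,0,0,0.012,0.6],[0,0,0,0,0,0.013,0.6],[0,0,0,0,0,0,0.6],[0,0,0,0,0,0,0.6],[0,0,0,0,0,0,0.6]]]' 30
python3 - <<'E'
from h import *
S=bot.read_camera("side")
s=bot.observe();x,y,z=s["ee_pos"];print(s["ee_pos"],s["tcp_rot"])
th=np.linspace(0,2*np.pi,60)
l,t,k=215,195,7
im=cv2.resize(S["frame"][t:t+80,l:l+112],None,fx=k,fy=k,interpolation=cv2.INTER_CUBIC)
def d(P,c,cl):
  q=((proj(S,np.array(P))-[l,t]+.5)*k).astype(int)
  cv2.polylines(im,[q.reshape(-1,1,2)],cl,c,1)
d(np.c_[x+24*np.cos(th),y+24*np.sin(th),z-70+0*th],(0,255,0),True)
a=.134;W=lambda X,Y,Z:[610.6+np.cos(a)*X-np.sin(a)*Y,43.3+np.sin(a)*X+np.cos(a)*Y,Z]
d([W(-100,-85,66),W(100,-85,66),W(100,85,66),W(-100,85,66)],(0,255,255),True)
d([W(8+24*np.cos(q),24*np.sin(q),66) for q in th],(255,128,0),True)
d([W(-94,-50,80),W(90,-50,80)],(0,0,255),False)
d([W(-94,50,80),W(90,50,80)],(0,0,255),False)
d([W(-76,-20,110),W(-76,20,110),W(-94,20,110),W(-94,-20,110)],(255,0,255),True)
cv2.imwrite("pics/chk2.png",im)
E
```

```text
clock: 8.47
ee_pos: [617.6, 46.5, 185.1]
tcp_rot: [0.212, -3.134, 0.0]
force: [0.1, 0.6, -3.1]
grip_width: 0.515
[617.97396067  46.51141292 185.59264521] [-2.11839772e-01  3.13427736e+00 -2.35485735e-04]
```

View pics/chk2.png

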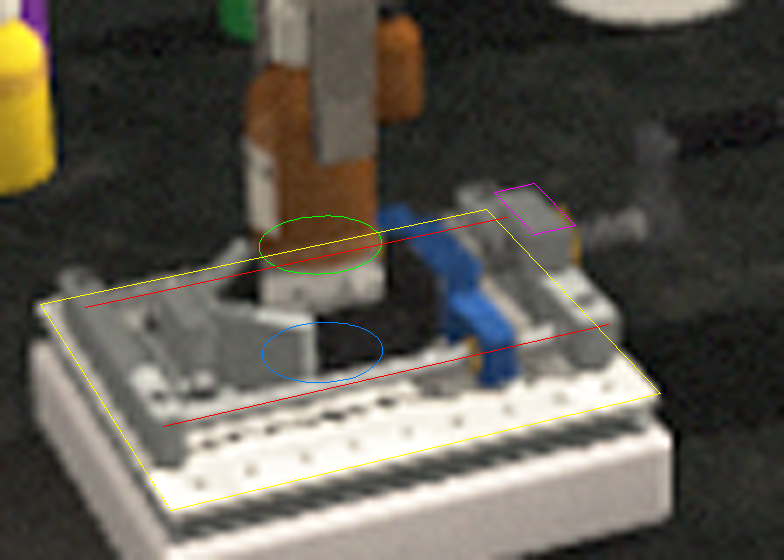

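```bash
python3 -m jog '[[[0,0,0,0.0015,-0.0015,0,0.6],[0,0,0,0,0,0.008,0.6],[0,0,0,0,0,0.008,0.6],[0,0,0,0,0,0.008,0.6],[0,0,0,0,0,0.008,0.6],[0,0,0,0,0,0.008,0.6],[0,0,0,0,0,0,0.6],[0,0,0,0,0,0,0.6],[0,0,0,0,0,0,0.6]]]' 30
python3 - <<'E'
from h import *
s=bot.observe();print(s["ee_pos"],s["force"])
S=bot.read_camera("side")
cv2.imwrite("pics/chk3.png",cv2.resize(S["frame"][190:270,215:327],None,fx=7,fy=7,interpolation=cv2.INTER_CUBIC))
s=bot.observe();print(s["ee_pos"],s["force"])
E
```

```text
clock: 9.27
ee_pos: [616.7, 44.9, 145.7]
tcp_rot: [-0.212, 3.134, -0.0]
force: [-0.1, -0.8, -2.5]
grip_width: 0.52
[616.7253386   44.90945646 145.65229689] [-0.06424959 -0.77868625 -2.46921115]
[616.8925496   44.91434967 145.93842887] [ 0.10729149 -0.45943587 -1.71885344]
```

View pics/chk3.png

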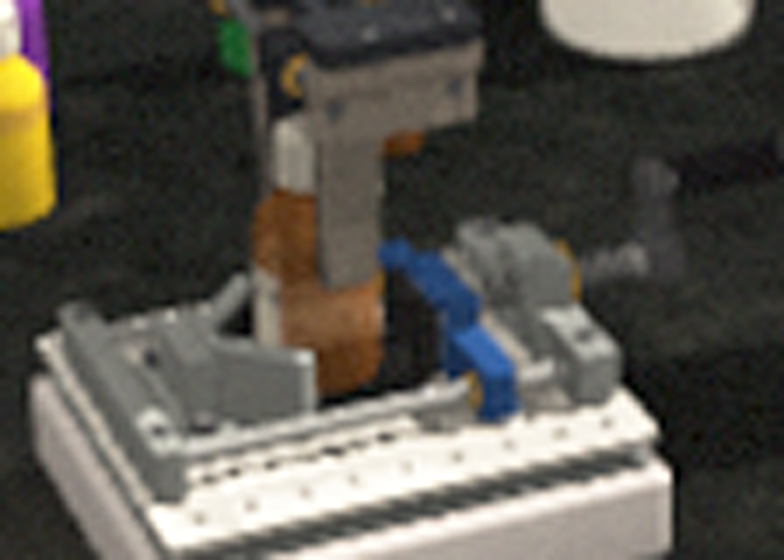

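```bash
python3 -m jog '[[[0,0,0,0.0005,0,0.003,0.6],[0,0,0,0,0,0.003,0.6],[0,0,0,0,0,0.002,0.6],[0,0,0,0,0,0,0.6],[0,0,0,0,0,0,0.6],[0,0,0,0,0,0,0.6]]]' 30
```

```text
clock: 9.82
ee_pos: [616.1, 44.9, 137.6]
tcp_rot: [-0.212, 3.134, -0.0]
force: [-0.7, -0.7, -2.0]
grip_width: 0.518
```

```bash
python3 -m jog '[[[0,0,0,0,0,0.001,0.6],[0,0,0,0,0,0,0.6],[0,0,0,0,0,0,0.6]]]' 30
```

```text
clock: 10.07
ee_pos: [616.0, 44.9, 136.6]
tcp_rot: [-0.212, 3.134, 0.0]
force: [-0.4, 0.2, -3.1]
grip_width: 0.522
```

```bash
python3 -m jog '[[[0,0,0,0,0,0.001,0.6],[0,0,0,0,0,0,0.6],[0,0,0,0,0,0,0.6]]]' 30
```

```text
clock: 10.32
ee_pos: [616.3, 44.9, 136.5]
tcp_rot: [-0.212, 3.134, 0.0]
force: [-2.6, -0.1, 4.4]
grip_width: 0.515
```

```bash
python3 -m jog '[[[0,0,0,0,0,0.001,0.6],[0,0,0,0,0,0,0.6],[0,0,0,0,0,0,0.6]]]' 30
```

```text
clock: 10.57
ee_pos: [616.4, 45.2, 136.2]
tcp_rot: [-0.212, 3.133, 0.001]
force: [-2.8, 0.3, 9.9]
grip_width: 0.516
```

The bottle is standing on the platform: TCP z 136.3, contact force about 10 N. Opening now.

```bash
python3 -m jog '[[[0,0,0,0,0,-0.001,0.45],[0,0,0,0,0,0,0.4],[0,0,0,0,0,0,0.3],[0,0,0,0,0,0,0.15],[0,0,0,0,0,0,0],[0,0,0,0,0,0,0],[0,0,0,0,0,0,0],[0,0,0,0,0,0,0],[0,0,0,0,0,-0.02,0],[0,0,0,0,0,-0.03,0],[0,0,0,0,0,-0.035,0],[0,0,0,0,0,0,0]]]' 30
python3 - <<'E'
from h import *
S=bot.read_camera("side")
cv2.imwrite("pics/pl.png",cv2.resize(S["frame"][190:270,215:327],None,fx=7,fy=7,interpolation=cv2.INTER_CUBIC))
E
```

```text
clock: 11.57
ee_pos: [619.8, 44.9, 227.4]
tcp_rot: [-0.211, 3.123, 0.001]
force: [0.7, -0.0, 0.4]
grip_width: 1.0
```

View pics/pl.png

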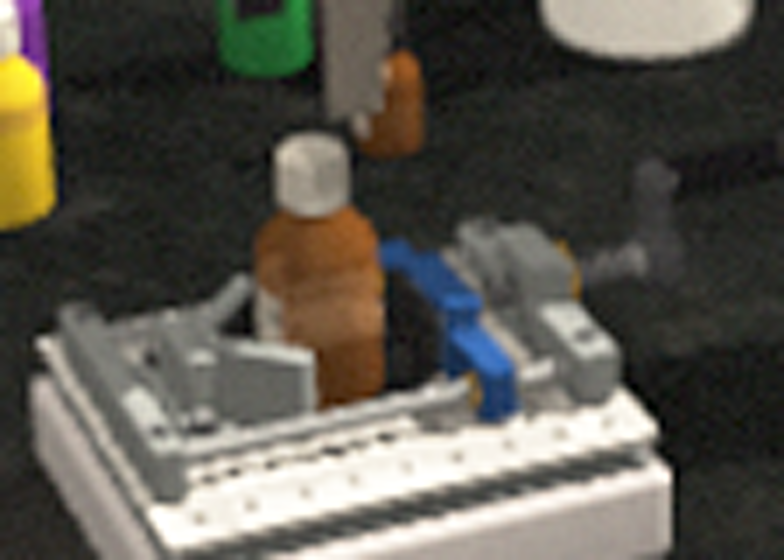

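Step 1 looks met: the bottle stands upright at crop (318,290), free of the V-block and clear of the blue jaw. Now to the crank grip.

```bash
python3 -m jog '[[[0,0,0,0.02,0,0,0],[0,0,0,0.035,-0.001,0,0],[0,0,0,0.035,-0.001,0,0],[0,0,0,0.035,-0.001,0,0],[0,0,0,0.035,-0.001,0,0],[0,0,0,0.023,-0.001,0,0],[0,0,0,0,0,0,0],[0,0,0,0,0,0,0],[0,0,0,0,0,0,0]]]'
python3 - <<'E'
from ov import *
s=bot.observe();print(s["ee_pos"],s["tcp_rot"])
x,y,z=s["ee_pos"];X,Y=x-610.6,y-43.3;c,q=np.cos(.134),np.sin(.134)
print("shaker frame",c*X+q*Y,-q*X+c*Y)
T=bot.read_camera("top");S=bot.read_camera("side")
cv2.imwrite("pics/cr_s.png",cv2.resize(S["frame"][180:260,270:370],None,fx=7,fy=7,interpolation=cv2.INTER_CUBIC))
cv2.imwrite("pics/cr_t.png",cv2.resize(T["frame"][140:290,180:290],None,fx=4,fy=4,interpolation=cv2.INTER_CUBIC))
E
```

```text
clock: 12.37
ee_pos: [436.2, 15.5, 220.6]
tcp_rot: [-0.212, 3.133, 0.0]
force: [-0.1, -0.2, -1.0]
grip_width: 1.001
[436.16390224  15.47343718 220.63771818] [-2.12241594e-01  3.13344398e+00  7.72299300e-05]
shaker frame -176.58996295837906 -4.27256156000788
```

View pics/cr_s.png

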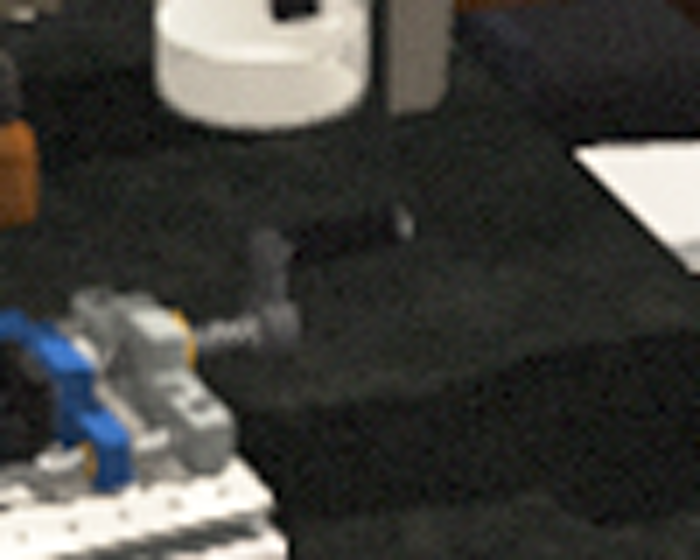

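View pics/cr_t.png

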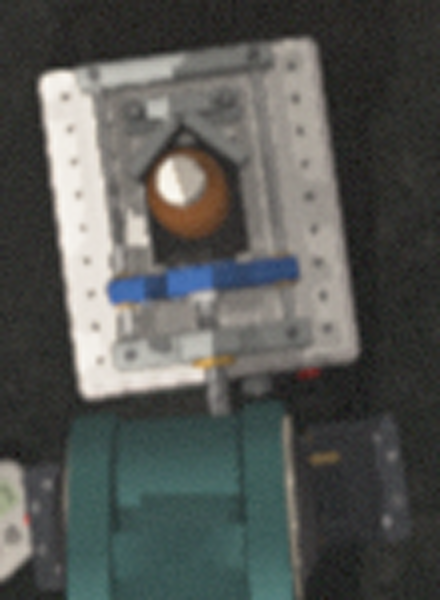

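Run:
```python
from h import *
S=bot.read_camera("side");x,y,z=bot.observe()["ee_pos"]
c,q=np.cos(.134),np.sin(.134)
W=lambda X,Y,Z:[610.6+c*X-q*Y,43.3+q*X+c*Y,Z]
f=lambda P:((proj(S,np.array([P]))[0]-[270,180]+.5)*7).round()
for yy in(46,64): print("finger tip",f(W(-176.6,-4.3+yy,z-19)),f(W(-166.6,-4.3+yy,z-19)),f(W(-186.6,-4.3+yy,z-19)))
for X in(-145,-152,-177,-202,-206): print("grip",X,f(W(X,-4.5,123.6)))
print("hub",f(W(-145,0,92)))
```

```text
finger tip [407. 104.] [384. 108.] [430.  99.]
finger tip [429. 121.] [406. 126.] [452. 116.]
grip -145 [279. 250.]
grip -152 [295. 247.]
grip -177 [349. 236.]
grip -202 [403. 224.]
grip -206 [412. 223.]
hub [284. 324.]
```

```bash
python3 -m jog '[[[0,0,0,0,0,0.02,0],[0,0,0,0,0,0.03,0],[0,0,0,0,0,0.03,0],[0,0,0,0,0,0.017,0],[0,0,0,0,0,0,0],[0,0,0,0,0,0,0],[0,0,0,0,0,0,0.7],[0,0,0,0,0,0,0.8],[0,0,0,0,0,0,0.85],[0,0,0,0,0,0,0.9],[0,0,0,0,0,0,0.9],[0,0,0,0,0,0,0.9],[0,0,0,0,0,0,0.9],[0,0,0,0,0,0,0.9],[0,0,0,0,0,0,0.9],[0,0,0,0,0,0,0.9]]]' 40
python3 - <<'E'
from h import *
s=bot.observe();x,y,z=s["ee_pos"];X,Y=x-610.6,y-43.3;c,q=np.cos(.134),np.sin(.134)
print("shaker frame",c*X+q*Y,-q*X+c*Y,z,s["force"],s["grip_width"]*92)
S=bot.read_camera("side")
cv2.imwrite("pics/gr_s.png",cv2.resize(S["frame"][180:260,270:370],None,fx=7,fy=7,interpolation=cv2.INTER_CUBIC))
E
```

```text
clock: 13.85
ee_pos: [435.3, 15.2, 123.6]
tcp_rot: [0.212, -3.134, 0.0]
force: [-0.0, -0.8, -0.5]
grip_width: 0.297
shaker frame -177.4482929359807 -4.3906106285679165 123.56074444862982 [-0.01186949 -0.81863485 -0.48571897] 27.298102861733017
```

View pics/gr_s.png

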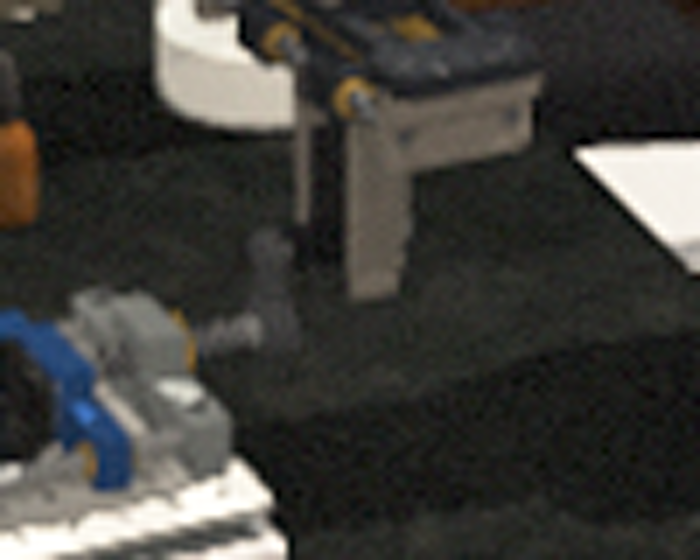

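```bash
python3 -m jog '[[[0,0,0,0,0,0,0.95],[0,0,0,0,0,0,0.95],[0,0,0,0,0,0,0.95],[0,0,0,0,0,0,0.95],[0,0,0,0,0,0,0.95],[0,0,0,0,0,0,0.95]]]' 40
python3 - <<'E'
from h import *
s=bot.observe();x,y,z=s["ee_pos"];X,Y=x-610.6,y-43.3;c,q=np.cos(.134),np.sin(.134)
print("shaker frame",c*X+q*Y,-q*X+c*Y,z,s["force"],s["grip_width"]*92)
E
```

```text
clock: 14.4
ee_pos: [435.2, 15.9, 123.6]
tcp_rot: [0.213, -3.134, -0.001]
force: [-0.9, 5.5, 0.2]
grip_width: 0.171
shaker frame -177.46538732349816 -3.752720901990344 123.55339346504678 [-0.88500398  5.46092385  0.1947972 ] 15.713466521502333
```

```bash
cat > tab.py <<'E'
import numpy as np,sys
st=float(sys.argv[1]);a0=float(sys.argv[2]);n=int(sys.argv[3])
r=32;acc=np.zeros(3)
P=lambda d:np.array([-10*d/360,-r*np.sin(np.radians(d)),-r*np.cos(np.radians(d))])
for i in range(n):
    a=a0+st*i; d=np.round(P(a+st)-P(a0)-acc,1); acc+=d; print(f"{a:.1f}->{a+st:.1f}",(d/1000).round(4).tolist())
E
cat > st.py <<'E'
from h import *
s=bot.observe();x,y,z=s["ee_pos"];X,Y=x-610.6,y-43.3;c,q=np.cos(.134),np.sin(.134)
sx,sy=c*X+q*Y,-q*X+c*Y;F=s["force"];fy=-q*F[0]+c*F[1];fx=c*F[0]+q*F[1]
ph=np.arctan2(-sy,z-92)
# tangential resisting force: motion dir (y,z)=(-cos,-sin); resist = -(F.dir)
print("t %.2f sx %.1f y %.1f z %.1f phi %.1f r %.1f | fx %.1f Ftan %.1f Frad %.1f w %.1f"%(s["clock"],sx,sy,z,np.degrees(ph)%360,np.hypot(sy,z-92),fx,fy*np.cos(ph)+F[2]*np.sin(ph),-fy*np.sin(ph)+F[2]*np.cos(ph),s["grip_width"]*92), "rot",np.round(s["tcp_rot"],3))
E
python3 tab.py 15 7.5 24; python3 st.py
```

```text
7.5->22.5 [-0.0004, -0.0081, 0.0022]
22.5->37.5 [-0.0004, -0.0072, 0.0041]
37.5->52.5 [-0.0004, -0.0059, 0.0059]
52.5->67.5 [-0.0005, -0.0042, 0.0073]
67.5->82.5 [-0.0004, -0.0021, 0.008]
82.5->97.5 [-0.0004, -0.0, 0.0084]
97.5->112.5 [-0.0004, 0.0021, 0.0081]
112.5->127.5 [-0.0004, 0.0042, 0.0072]
127.5->142.5 [-0.0005, 0.0059, 0.0059]
142.5->157.5 [-0.0004, 0.0072, 0.0042]
157.5->172.5 [-0.0004, 0.0081, 0.0022]
172.5->187.5 [-0.0004, 0.0084, -0.0]
187.5->202.5 [-0.0004, 0.008, -0.0022]
202.5->217.5 [-0.0004, 0.0073, -0.0042]
217.5->232.5 [-0.0004, 0.0059, -0.0059]
232.5->247.5 [-0.0005, 0.0041, -0.0072]
247.5->262.5 [-0.0004, 0.0022, -0.0081]
262.5->277.5 [-0.0004, 0.0, -0.0084]
277.5->292.5 [-0.0004, -0.0022, -0.008]
292.5->307.5 [-0.0004, -0.0041, -0.0073]
307.5->322.5 [-0.0004, -0.0059, -0.0059]
322.5->337.5 [-0.0005, -0.0073, -0.0041]
337.5->352.5 [-0.0004, -0.008, -0.0022]
352.5->367.5 [-0.0004, -0.0084, -0.0]
t 14.40 sx -177.5 y -3.8 z 123.6 phi 6.8 r 31.8 | fx -0.1 Ftan 5.5 Frad -0.5 w 15.7 rot [ 2.130e-01 -3.134e+00 -1.000e-03]
```

```bash
python3 -m jog '[[[0,0,0,-0.0004,-0.0081,0.0022,0.95],[0,0,0,-0.0004,-0.0072,0.0041,0.95],[0,0,0,-0.0004,-0.0059,0.0059,0.95],[0,0,0,-0.0005,-0.0042,0.0073,0.95],[0,0,0,-0.0004,-0.0021,0.008,0.95],[0,0,0,-0.0004,0,0.0084,0.95]]]' 40; python3 st.py
```

```text
clock: 14.9
ee_pos: [441.4, -11.3, 87.9]
tcp_rot: [0.212, -3.134, -0.002]
force: [-3.4, 5.7, 8.7]
grip_width: 0.172
t 14.90 sx -175.0 y -31.5 z 87.9 phi 97.5 r 31.8 | fx -2.6 Ftan 7.9 Frad -7.2 w 15.9 rot [ 2.120e-01 -3.134e+00 -2.000e-03]
```

```bash
python3 -m jog '[[[0,0,0,-0.0004,0.0026,0.0081,0.95],[0,0,0,-0.0004,0.0042,0.0072,0.95],[0,0,0,-0.0005,0.0059,0.0059,0.95],[0,0,0,-0.0004,0.0072,0.0042,0.95],[0,0,0,-0.0004,0.0081,0.0022,0.95],[0,0,0,-0.0004,0.0084,0,0.95]]]' 40; python3 st.py
```

```text
clock: 15.4
ee_pos: [439.3, 21.6, 59.9]
tcp_rot: [-0.208, 3.135, -0.006]
force: [1.2, -9.0, -2.9]
grip_width: 0.171
t 15.40 sx -172.7 y 1.3 z 59.9 phi 182.4 r 32.1 | fx -0.0 Ftan 9.2 Frad 2.5 w 15.7 rot [-0.208  3.135 -0.006]
```

```bash
python3 -m jog '[[[0,0,0,-0.0004,0.008,-0.0022,0.95],[0,0,0,-0.0004,0.0073,-0.0042,0.95],[0,0,0,-0.0004,0.0059,-0.0059,0.95],[0,0,0,-0.0005,0.0041,-0.0072,0.95],[0,0,0,-0.0004,0.0022,-0.0081,0.95],[0,0,0,-0.0004,0,-0.0084,0.95]]]' 40; python3 st.py
```

```text
clock: 15.9
ee_pos: [437.9, 52.7, 96.8]
tcp_rot: [-0.213, 3.134, -0.0]
force: [3.5, -0.7, -10.3]
grip_width: 0.172
t 15.90 sx -169.9 y 32.3 z 96.8 phi 278.4 r 32.7 | fx 3.4 Ftan 10.0 Frad -2.7 w 15.8 rot [-0.213  3.134 -0.   ]
```

```bash
python3 -m jog '[[[0,0,0,-0.0004,-0.0022,-0.008,0.95],[0,0,0,-0.0004,-0.0041,-0.0073,0.95],[0,0,0,-0.0004,-0.0059,-0.0059,0.95],[0,0,0,-0.0005,-0.0073,-0.0041,0.95],[0,0,0,-0.0004,-0.008,-0.0022,0.95],[0,0,0,-0.0004,-0.0084,0,0.95]]]' 40; python3 st.py; python3 tab.py 7.5 7.5 48
python3 - <<'E'
from h import *
T=bot.read_camera("top");S=bot.read_camera("side")
cv2.imwrite("pics/w1.png",np.hstack([cv2.resize(T["frame"][140:240,185:275],None,fx=4,fy=4,interpolation=cv2.INTER_CUBIC),cv2.resize(S["frame"][190:270,215:315],(500,400),interpolation=cv2.INTER_CUBIC)][0:1]+[cv2.resize(S["frame"][190:290,215:315],(400,400),interpolation=cv2.INTER_CUBIC)]))
E
```

```text
clock: 16.4
ee_pos: [445.0, 18.1, 124.1]
tcp_rot: [0.213, -3.134, -0.004]
force: [1.9, 10.3, -9.6]
grip_width: 0.172
t 16.40 sx -167.5 y -2.8 z 124.1 phi 5.0 r 32.2 | fx 3.2 Ftan 9.1 Frad -10.4 w 15.9 rot [ 0.213 -3.134 -0.004]
7.5->15.0 [-0.0002, -0.0041, 0.0008]
15.0->22.5 [-0.0002, -0.004, 0.0014]
22.5->30.0 [-0.0002, -0.0037, 0.0018]
30.0->37.5 [-0.0002, -0.0035, 0.0023]
37.5->45.0 [-0.0002, -0.0032, 0.0028]
45.0->52.5 [-0.0002, -0.0027, 0.0031]
52.5->60.0 [-0.0003, -0.0023, 0.0035]
60.0->67.5 [-0.0002, -0.0019, 0.0038]
67.5->75.0 [-0.0002, -0.0013, 0.0039]
75.0->82.5 [-0.0002, -0.0008, 0.0041]
82.5->90.0 [-0.0002, -0.0003, 0.0042]
90.0->97.5 [-0.0002, 0.0003, 0.0042]
97.5->105.0 [-0.0002, 0.0008, 0.0041]
105.0->112.5 [-0.0002, 0.0013, 0.004]
112.5->120.0 [-0.0002, 0.0019, 0.0037]
120.0->127.5 [-0.0002, 0.0023, 0.0035]
127.5->135.0 [-0.0002, 0.0027, 0.0032]
135.0->142.5 [-0.0002, 0.0032, 0.0027]
142.5->150.0 [-0.0003, 0.0035, 0.0023]
150.0->157.5 [-0.0002, 0.0037, 0.0019]
157.5->165.0 [-0.0002, 0.004, 0.0013]
165.0->172.5 [-0.0002, 0.0041, 0.0009]
172.5->180.0 [-0.0002, 0.0042, 0
[... 317 characters left out ...]
 -0.0035]
240.0->247.5 [-0.0002, 0.0018, -0.0037]
247.5->255.0 [-0.0002, 0.0014, -0.004]
255.0->262.5 [-0.0002, 0.0008, -0.0041]
262.5->270.0 [-0.0002, 0.0003, -0.0042]
270.0->277.5 [-0.0002, -0.0003, -0.0042]
277.5->285.0 [-0.0002, -0.0008, -0.0041]
285.0->292.5 [-0.0002, -0.0014, -0.0039]
292.5->300.0 [-0.0002, -0.0018, -0.0038]
300.0->307.5 [-0.0002, -0.0023, -0.0035]
307.5->315.0 [-0.0002, -0.0028, -0.0031]
315.0->322.5 [-0.0002, -0.0031, -0.0028]
322.5->330.0 [-0.0003, -0.0035, -0.0023]
330.0->337.5 [-0.0002, -0.0038, -0.0018]
337.5->345.0 [-0.0002, -0.0039, -0.0014]
345.0->352.5 [-0.0002, -0.0041, -0.0008]
352.5->360.0 [-0.0002, -0.0042, -0.0003]
360.0->367.5 [-0.0002, -0.0042, 0.0003]
```

View pics/w1.png

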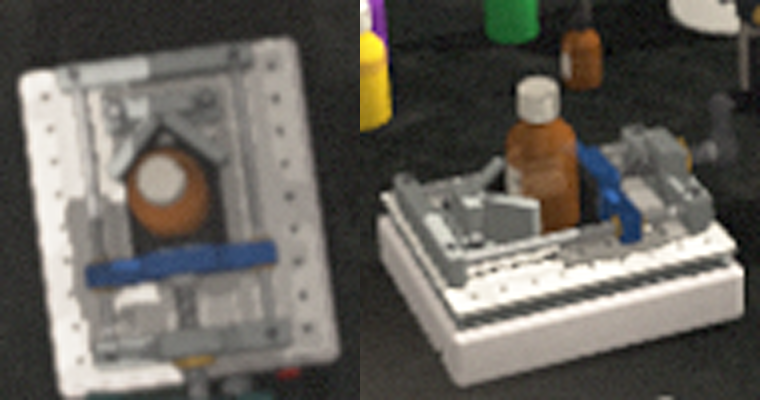

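```bash
python3 -m jog '[[[0,0,0,-0.0002,-0.0041,0.0014,0.95],[0,0,0,-0.0002,-0.004,0.0014,0.95],[0,0,0,-0.0002,-0.0037,0.0018,0.95],[0,0,0,-0.0002,-0.0035,0.0023,0.95],[0,0,0,-0.0002,-0.0032,0.0028,0.95],[0,0,0,-0.0002,-0.0027,0.0031,0.95],[0,0,0,-0.0003,-0.0023,0.0035,0.95],[0,0,0,-0.0002,-0.0019,0.0038,0.95],[0,0,0,-0.0002,-0.0013,0.0039,0.95],[0,0,0,-0.0002,-0.0008,0.0041,0.95],[0,0,0,-0.0002,-0.0003,0.0042,0.95],[0,0,0,-0.0002,0.0003,0.0042,0.95]]]' 40; python3 st.py
```

```text
clock: 17.5
ee_pos: [451.2, -9.9, 88.4]
tcp_rot: [0.211, -3.134, -0.003]
force: [-2.5, 2.6, 7.9]
grip_width: 0.173
t 17.50 sx -165.0 y -31.4 z 88.4 phi 96.5 r 31.6 | fx -2.1 Ftan 7.5 Frad -3.8 w 15.9 rot [ 2.110e-01 -3.134e+00 -3.000e-03]
```

```bash
python3 -m jog '[[[0,0,0,-0.0002,0.0008,0.0041,0.95],[0,0,0,-0.0002,0.0013,0.004,0.95],[0,0,0,-0.0002,0.0019,0.0037,0.95],[0,0,0,-0.0002,0.0023,0.0035,0.95],[0,0,0,-0.0002,0.0027,0.0032,0.95],[0,0,0,-0.0002,0.0032,0.0027,0.95]]]' 40; python3 st.py
```

```text
clock: 18.0
ee_pos: [451.0, 1.1, 67.4]
tcp_rot: [0.21, -3.134, -0.0]
force: [-3.9, -2.4, 9.8]
grip_width: 0.166
t 18.00 sx -163.8 y -20.5 z 67.4 phi 140.2 r 32.1 | fx -4.2 Ftan 7.7 Frad -6.3 w 15.3 rot [ 0.21  -3.134 -0.   ]
```

```bash
python3 -m jog '[[[0,0,0,-0.0003,0.0035,0.0023,0.95],[0,0,0,-0.0002,0.0037,0.0019,0.95],[0,0,0,-0.0002,0.004,0.0013,0.95],[0,0,0,-0.0002,0.0041,0.0009,0.95],[0,0,0,-0.0002,0.0042,0.0002,0.95],[0,0,0,-0.0002,0.0042,-0.0002,0.95]]]' 40; python3 st.py
```

```text
clock: 18.5
ee_pos: [449.3, 22.2, 60.2]
tcp_rot: [-0.206, 3.135, -0.005]
force: [1.3, -7.5, -7.6]
grip_width: 0.174
t 18.50 sx -162.7 y 0.6 z 60.2 phi 181.1 r 31.9 | fx 0.2 Ftan 7.8 Frad 7.5 w 16.0 rot [-0.206  3.135 -0.005]
```

```bash
python3 -m jog '[[[0,0,0,-0.0002,0.0041,-0.0005,0.95],[0,0,0,-0.0002,0.0039,-0.0013,0.95],[0,0,0,-0.0002,0.0038,-0.0019,0.95],[0,0,0,-0.0002,0.0035,-0.0023,0.95],[0,0,0,-0.0002,0.0031,-0.0027,0.95],[0,0,0,-0.0002,0.0028,-0.0032,0.95]]]' 40; python3 st.py
```

```text
clock: 19.0
ee_pos: [447.4, 46.7, 71.6]
tcp_rot: [0.21, -3.134, 0.001]
force: [3.6, -1.8, -10.1]
grip_width: 0.174
t 19.00 sx -161.3 y 25.2 z 71.6 phi 231.0 r 32.4 | fx 3.3 Ftan 9.3 Frad 4.6 w 16.0 rot [ 2.100e-01 -3.134e+00  1.000e-03]
```

```bash
python3 -m jog '[[[0,0,0,-0.0003,0.0023,-0.0035,0.95],[0,0,0,-0.0002,0.0018,-0.0037,0.95],[0,0,0,-0.0002,0.0014,-0.004,0.95],[0,0,0,-0.0002,0.0008,-0.0041,0.95],[0,0,0,-0.0002,0.0003,-0.0042,0.95],[0,0,0,-0.0002,-0.0003,-0.0042,0.95]]]' 40; python3 st.py
```

```text
clock: 19.5
ee_pos: [447.7, 54.1, 95.6]
tcp_rot: [-0.213, 3.134, 0.001]
force: [1.6, -0.5, -9.4]
grip_width: 0.177
t 19.50 sx -160.0 y 32.5 z 95.6 phi 276.4 r 32.7 | fx 1.6 Ftan 9.3 Frad -1.7 w 16.2 rot [-2.130e-01  3.134e+00  1.000e-03]
```

Run:
```python
from h import *
T=bot.read_camera("top");S=bot.read_camera("side")
cv2.imwrite("pics/w2.png",np.hstack([cv2.resize(T["frame"][140:240,185:275],None,fx=4,fy=4,interpolation=cv2.INTER_CUBIC),cv2.resize(S["frame"][190:290,215:315],(400,400),interpolation=cv2.INTER_CUBIC)]))
```

```text
(no output)
```

View pics/w2.png

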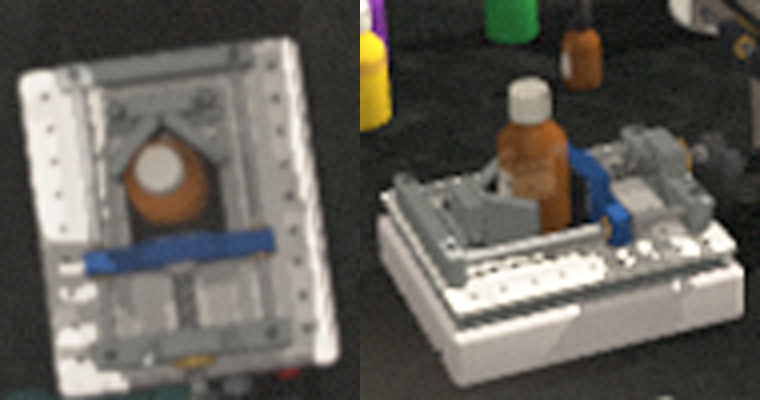

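The pad has now pushed the bottle about 5 mm: its cap moved from crop (162,177) to (158,168). So contact and home are near, and I'll go on more slowly, in 5° rows.

```bash
python3 tab.py 5 277.5 72 | awk '{print $0}' | sed 's/->.*\[/ [/' | paste - - - -
```

```text
277.5 [-0.0001, -0.0005, -0.0027]	282.5 [-0.0002, -0.0007, -0.0027]	287.5 [-0.0001, -0.001, -0.0027]	292.5 [-0.0002, -0.0011, -0.0025]
297.5 [-0.0001, -0.0014, -0.0024]	302.5 [-0.0001, -0.0016, -0.0023]	307.5 [-0.0002, -0.0018, -0.0021]	312.5 [-0.0001, -0.002, -0.002]
317.5 [-0.0002, -0.0021, -0.0018]	322.5 [-0.0001, -0.0023, -0.0016]	327.5 [-0.0001, -0.0025, -0.0014]	332.5 [-0.0002, -0.0025, -0.0012]
337.5 [-0.0001, -0.0026, -0.0009]	342.5 [-0.0001, -0.0027, -0.0008]	347.5 [-0.0002, -0.0027, -0.0004]	352.5 [-0.0001, -0.0028, -0.0003]
357.5 [-0.0002, -0.0028, 0.0]	362.5 [-0.0001, -0.0028, 0.0003]	367.5 [-0.0001, -0.0028, 0.0004]	372.5 [-0.0002, -0.0026, 0.0008]
377.5 [-0.0001, -0.0027, 0.0009]	382.5 [-0.0002, -0.0025, 0.0012]	387.5 [-0.0001, -0.0024, 0.0014]	392.5 [-0.0001, -0.0023, 0.0016]
397.5 [-0.0002, -0.0021, 0.0018]	402.5 [-0.0001, -0.002, 0.002]	407.5 [-0.0001, -0.0018, 0.0021]	412.5 [-0.0002, -0.0016, 0.0023]
417.5 [-0.0001, -0.0014, 0.0024]	422.5 [-0.0002, -0.0012, 0.0025]	427.5 [-0.0001, -0.0009, 0.0027]	432.5 [-0.0001, -0.0008, 0.0027]
437.5 [-0.0002, -0.0005, 0.0027]	442
[... 549 characters left out ...]
2, 0.0028, 0.0005]	532.5 [-0.0001, 0.0028, 0.0002]
537.5 [-0.0002, 0.0028, 0.0]	542.5 [-0.0001, 0.0028, -0.0002]	547.5 [-0.0001, 0.0027, -0.0005]	552.5 [-0.0002, 0.0027, -0.0007]
557.5 [-0.0001, 0.0026, -0.001]	562.5 [-0.0002, 0.0025, -0.0011]	567.5 [-0.0001, 0.0025, -0.0014]	572.5 [-0.0001, 0.0023, -0.0016]
577.5 [-0.0002, 0.0021, -0.0018]	582.5 [-0.0001, 0.002, -0.002]	587.5 [-0.0002, 0.0018, -0.0021]	592.5 [-0.0001, 0.0016, -0.0023]
597.5 [-0.0001, 0.0014, -0.0024]	602.5 [-0.0002, 0.0011, -0.0026]	607.5 [-0.0001, 0.001, -0.0026]	612.5 [-0.0001, 0.0007, -0.0027]
617.5 [-0.0002, 0.0005, -0.0027]	622.5 [-0.0001, 0.0002, -0.0028]	627.5 [-0.0002, 0.0, -0.0028]	632.5 [-0.0001, -0.0002, -0.0028]
```

```bash
python3 -m jog '[[[0,0,0,-0.0001,-0.0005,-0.0028,0.95],[0,0,0,-0.0002,-0.0006,-0.0027,0.95],[0,0,0,-0.0001,-0.0008,-0.0027,0.95],[0,0,0,-0.0002,-0.0011,-0.0026,0.95],[0,0,0,-0.0001,-0.0013,-0.0025,0.95],[0,0,0,-0.0001,-0.0015,-0.0024,0.95]]]' 40; python3 st.py
```

```text
clock: 20.1
ee_pos: [449.4, 48.3, 111.0]
tcp_rot: [0.213, -3.134, -0.001]
force: [3.1, 2.9, -8.9]
grip_width: 0.174
t 20.10 sx -159.1 y 26.5 z 111.0 phi 305.7 r 32.6 | fx 3.5 Ftan 8.7 Frad -3.2 w 16.0 rot [ 2.130e-01 -3.134e+00 -1.000e-03]
```

```bash
python3 -m jog '[[[0,0,0,-0.0002,-0.0021,-0.002,0.95],[0,0,0,-0.0001,-0.0022,-0.0018,0.95],[0,0,0,-0.0002,-0.0021,-0.0017,0.95],[0,0,0,-0.0001,-0.0023,-0.0016,0.95],[0,0,0,-0.0001,-0.0025,-0.0014,0.95],[0,0,0,-0.0002,-0.0025,-0.0012,0.95]]]' 40; python3 st.py
```

```text
clock: 20.6
ee_pos: [451.8, 35.9, 120.9]
tcp_rot: [0.214, -3.134, -0.003]
force: [-0.7, 7.4, -4.6]
grip_width: 0.172
t 20.60 sx -158.4 y 13.9 z 120.9 phi 334.3 r 32.1 | fx 0.3 Ftan 8.7 Frad -0.9 w 15.8 rot [ 2.140e-01 -3.134e+00 -3.000e-03]
```

```bash
python3 -m jog '[[[0,0,0,-0.0001,-0.0026,-0.0009,0.95],[0,0,0,-0.0001,-0.0027,-0.0008,0.95],[0,0,0,-0.0002,-0.0027,-0.0004,0.95],[0,0,0,-0.0001,-0.0028,-0.0003,0.95]]]' 40; python3 st.py
```

```text
clock: 20.93
ee_pos: [453.7, 25.8, 123.6]
tcp_rot: [0.214, -3.134, -0.004]
force: [-1.5, 7.5, 1.0]
grip_width: 0.173
t 20.93 sx -157.8 y 3.6 z 123.6 phi 353.5 r 31.8 | fx -0.5 Ftan 7.4 Frad 1.8 w 16.0 rot [ 0.214 -3.134 -0.004]
```

```bash
python3 -m jog '[[[0,0,0,-0.0002,-0.0028,0,0.95],[0,0,0,-0.0001,-0.0028,0.0003,0.95],[0,0,0,-0.0001,-0.0028,0.0004,0.95],[0,0,0,-0.0002,-0.0026,0.0008,0.95]]]' 40; python3 st.py
```

```text
clock: 21.27
ee_pos: [455.8, 14.5, 122.5]
tcp_rot: [0.214, -3.134, -0.004]
force: [-3.6, 6.8, 6.3]
grip_width: 0.175
t 21.27 sx -157.3 y -7.8 z 122.5 phi 14.4 r 31.5 | fx -2.6 Ftan 8.6 Frad 4.3 w 16.1 rot [ 0.214 -3.134 -0.004]
```

```bash
python3 -m jog '[[[0,0,0,-0.0001,-0.0027,0.0009,0.95],[0,0,0,-0.0002,-0.0025,0.0012,0.95],[0,0,0,-0.0001,-0.0024,0.0014,0.95],[0,0,0,-0.0001,-0.0023,0.0016,0.95]]]' 40; python3 st.py
```

```text
clock: 21.6
ee_pos: [457.8, 4.1, 117.5]
tcp_rot: [0.213, -3.134, -0.003]
force: [-2.4, 5.4, 6.8]
grip_width: 0.177
t 21.60 sx -156.7 y -18.4 z 117.5 phi 35.8 r 31.4 | fx -1.7 Ftan 8.6 Frad 2.2 w 16.3 rot [ 2.130e-01 -3.134e+00 -3.000e-03]
```

Run:
```python
from h import *
T=bot.read_camera("top");S=bot.read_camera("side")
cv2.imwrite("pics/w3.png",np.hstack([cv2.resize(T["frame"][140:240,185:275],None,fx=4,fy=4,interpolation=cv2.INTER_CUBIC),cv2.resize(S["frame"][190:290,215:315],(400,400),interpolation=cv2.INTER_CUBIC)]))
```

```text
(no output)
```

View pics/w3.png

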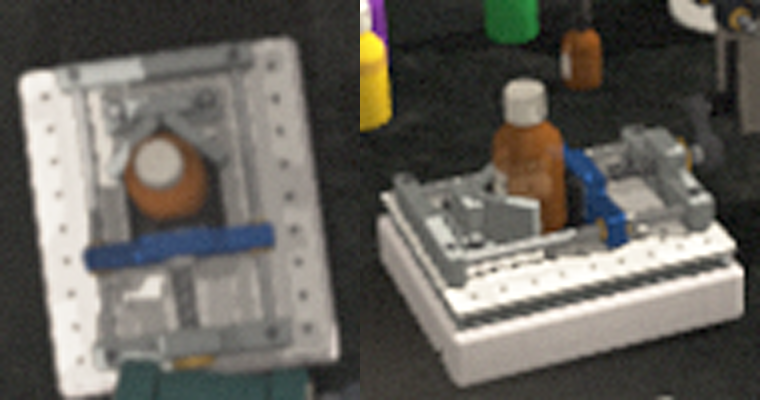

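```bash
python3 -m jog '[[[0,0,0,-0.0002,-0.0021,0.0018,0.95],[0,0,0,-0.0001,-0.002,0.002,0.95],[0,0,0,-0.0001,-0.0018,0.0021,0.95],[0,0,0,-0.0002,-0.0016,0.0023,0.95]]]' 40; python3 st.py
```

```text
clock: 22.03
ee_pos: [459.4, -3.7, 109.1]
tcp_rot: [0.212, -3.134, -0.002]
force: [-2.8, 3.4, 5.4]
grip_width: 0.17
t 22.03 sx -156.1 y -26.4 z 109.1 phi 57.0 r 31.4 | fx -2.3 Ftan 6.6 Frad -0.2 w 15.6 rot [ 2.120e-01 -3.134e+00 -2.000e-03]
```

```bash
python3 -m jog '[[[0,0,0,-0.0001,-0.0014,0.0024,0.95],[0,0,0,-0.0002,-0.0012,0.0025,0.95],[0,0,0,-0.0001,-0.0009,0.0027,0.95],[0,0,0,-0.0001,-0.0008,0.0027,0.95]]]' 40; python3 st.py
```

```text
clock: 22.37
ee_pos: [460.5, -8.0, 98.8]
tcp_rot: [0.212, -3.134, -0.002]
force: [-3.5, 3.6, 7.4]
grip_width: 0.173
t 22.37 sx -155.6 y -30.8 z 98.8 phi 77.5 r 31.5 | fx -3.0 Ftan 8.0 Frad -2.3 w 15.9 rot [ 2.120e-01 -3.134e+00 -2.000e-03]
```

```bash
python3 -m jog '[[[0,0,0,-0.0002,-0.0005,0.0027,0.95],[0,0,0,-0.0001,-0.0002,0.0028,0.95],[0,0,0,-0.0002,0,0.0028,0.95],[0,0,0,-0.0001,0.0002,0.0028,0.95]]]' 40; python3 st.py
```

```text
clock: 22.7
ee_pos: [461.1, -8.5, 87.8]
tcp_rot: [0.212, -3.134, -0.002]
force: [-2.9, 2.9, 9.0]
grip_width: 0.171
t 22.70 sx -155.0 y -31.4 z 87.8 phi 97.7 r 31.7 | fx -2.5 Ftan 8.5 Frad -4.5 w 15.7 rot [ 2.120e-01 -3.134e+00 -2.000e-03]
```

```bash
python3 -m jog '[[[0,0,0,-0.0001,0.0007,0.0027,0.95],[0,0,0,-0.0002,0.0009,0.0027,0.95],[0,0,0,-0.0001,0.001,0.0026,0.95],[0,0,0,-0.0002,0.0012,0.0026,0.95]]]' 40; python3 st.py
```

```text
clock: 23.03
ee_pos: [461.3, -5.3, 77.3]
tcp_rot: [0.211, -3.134, -0.0]
force: [-4.7, 0.5, 10.8]
grip_width: 0.175
t 23.03 sx -154.4 y -28.3 z 77.3 phi 117.5 r 31.9 | fx -4.6 Ftan 9.0 Frad -6.0 w 16.1 rot [ 0.211 -3.134 -0.   ]
```

Run:
```python
from h import *
T=bot.read_camera("top");S=bot.read_camera("side")
cv2.imwrite("pics/w4.png",np.hstack([cv2.resize(T["frame"][150:220,195:265],(560,560),interpolation=cv2.INTER_CUBIC)]))
cv2.imwrite("pics/w4s.png",cv2.resize(S["frame"][195:255,225:305],(800,600),interpolation=cv2.INTER_CUBIC))
```

```text
(no output)
```

View pics/w4.png

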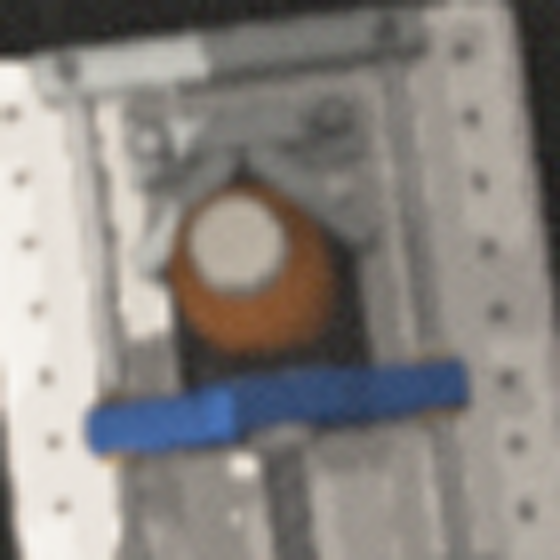

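View pics/w4s.png

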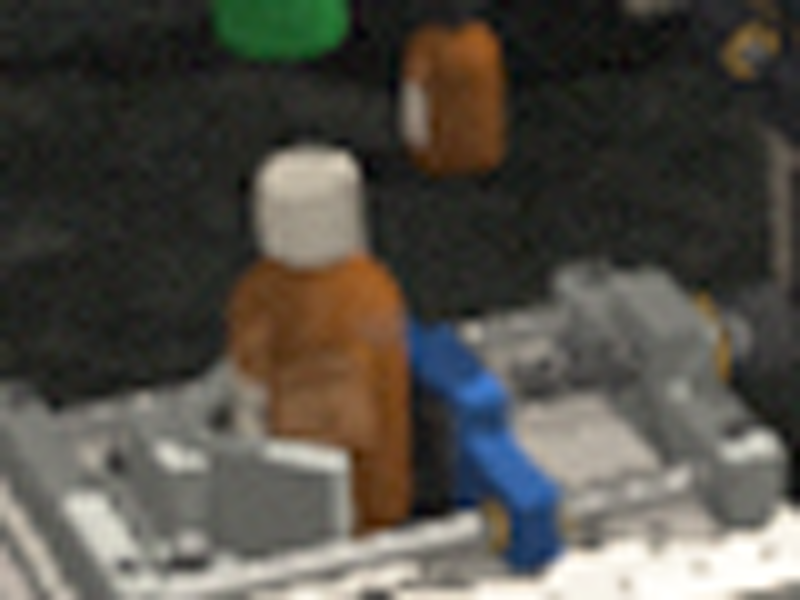

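```bash
python3 -m jog '[[[0,0,0,-0.0001,0.0016,0.0023,0.95],[0,0,0,-0.0001,0.0017,0.0022,0.95]]]' 40; python3 st.py
```

```text
clock: 23.3
ee_pos: [461.2, -2.7, 72.9]
tcp_rot: [0.21, -3.134, 0.001]
force: [-4.5, -1.2, 10.3]
grip_width: 0.175
t 23.30 sx -154.2 y -25.6 z 72.9 phi 126.7 r 32.0 | fx -4.6 Ftan 8.6 Frad -5.6 w 16.1 rot [ 2.100e-01 -3.134e+00  1.000e-03]
```

```bash
python3 -m jog '[[[0,0,0,-0.0002,0.0019,0.002,0.95],[0,0,0,-0.0001,0.0021,0.0019,0.95]]]' 40; python3 st.py
```

```text
clock: 23.47
ee_pos: [461.0, 0.7, 69.0]
tcp_rot: [-0.21, 3.135, -0.002]
force: [-3.6, -2.9, 10.8]
grip_width: 0.173
t 23.47 sx -153.9 y -22.3 z 69.0 phi 136.0 r 32.0 | fx -3.9 Ftan 9.3 Frad -6.1 w 15.9 rot [-2.100e-01  3.135e+00 -2.000e-03]
```

```bash
python3 -m jog '[[[0,0,0,-0.0002,0.0022,0.0017,0.95],[0,0,0,-0.0001,0.0023,0.0015,0.95]]]' 40; python3 st.py
```

```text
clock: 23.63
ee_pos: [460.7, 4.5, 65.7]
tcp_rot: [-0.209, 3.135, -0.003]
force: [-3.3, -7.1, 9.6]
grip_width: 0.168
t 23.63 sx -153.7 y -18.5 z 65.7 phi 144.9 r 32.1 | fx -4.2 Ftan 10.9 Frad -4.1 w 15.4 rot [-2.090e-01  3.135e+00 -3.000e-03]
```

```bash
python3 -m jog '[[[0,0,0,-0.0001,0.0024,0.0013,0.95]]]' 40; python3 st.py
```

```text
clock: 23.72
ee_pos: [460.6, 6.5, 64.4]
tcp_rot: [-0.208, 3.134, -0.004]
force: [-3.3, -7.9, 9.1]
grip_width: 0.171
t 23.72 sx -153.6 y -16.4 z 64.4 phi 149.2 r 32.1 | fx -4.4 Ftan 11.0 Frad -4.0 w 15.7 rot [-0.208  3.134 -0.004]
```

```bash
python3 -m jog '[[[0,0,0,-0.0001,0.0025,0.0011,0.95]]]' 40; python3 st.py
```

```text
clock: 23.8
ee_pos: [460.4, 8.5, 63.3]
tcp_rot: [-0.207, 3.134, -0.004]
force: [-3.0, -7.9, 7.6]
grip_width: 0.172
t 23.80 sx -153.5 y -14.4 z 63.3 phi 153.4 r 32.1 | fx -4.0 Ftan 10.1 Frad -3.5 w 15.8 rot [-0.207  3.134 -0.004]
```

```bash
python3 -m jog '[[[0,0,0,-0.0002,0.0026,0.0009,0.95]]]' 40; python3 st.py
```

```text
clock: 23.88
ee_pos: [460.2, 10.7, 62.3]
tcp_rot: [-0.207, 3.134, -0.005]
force: [-1.8, -10.6, 5.9]
grip_width: 0.17
t 23.88 sx -153.4 y -12.2 z 62.3 phi 157.7 r 32.1 | fx -3.2 Ftan 11.7 Frad -1.6 w 15.6 rot [-0.207  3.134 -0.005]
```

```bash
python3 -m jog '[[[0,0,0,-0.0001,0.0027,0.0008,0.95]]]' 40; python3 st.py
```

```text
clock: 23.97
ee_pos: [460.0, 13.0, 61.4]
tcp_rot: [-0.207, 3.134, -0.006]
force: [-2.7, -10.9, 5.3]
grip_width: 0.168
t 23.97 sx -153.2 y -9.9 z 61.4 phi 162.1 r 32.2 | fx -4.2 Ftan 11.6 Frad -1.8 w 15.5 rot [-0.207  3.134 -0.006]
```

```bash
python3 -m jog '[[[0,0,0,-0.0001,0.0028,0.0005,0.95]]]' 40; python3 st.py
```

```text
clock: 24.05
ee_pos: [459.9, 15.5, 60.8]
tcp_rot: [-0.206, 3.134, -0.007]
force: [-1.1, -11.6, 2.4]
grip_width: 0.174
t 24.05 sx -153.1 y -7.4 z 60.8 phi 166.6 r 32.1 | fx -2.7 Ftan 11.6 Frad 0.3 w 16.0 rot [-0.206  3.134 -0.007]
```

Winding force is now about 11.6 N against 7.6–8 N free, roughly half as hard again. I'll stop here and check it settled before relaxing the hand.

```bash
python3 -m jog '[[[0,0,0,0,0,0,0.95],[0,0,0,0,0,0,0.95],[0,0,0,0,0,0,0.95]]]' 40; python3 st.py
```

```text
clock: 24.3
ee_pos: [459.8, 15.9, 60.6]
tcp_rot: [-0.207, 3.134, -0.006]
force: [-1.6, -9.7, 2.9]
grip_width: 0.175
t 24.30 sx -153.1 y -7.0 z 60.6 phi 167.4 r 32.1 | fx -2.9 Ftan 9.8 Frad -0.8 w 16.1 rot [-0.207  3.134 -0.006]
```

```bash
python3 -m jog '[[[0,0,0,0,0.0005,0,0.95],[0,0,0,0,0.0005,0,0.95],[0,0,0,0,0.0005,0.0001,0.95]]]' 40; python3 st.py
```

```text
clock: 24.55
ee_pos: [459.7, 16.5, 60.5]
tcp_rot: [-0.205, 3.134, -0.007]
force: [-0.2, -10.9, 1.5]
grip_width: 0.173
t 24.55 sx -153.1 y -6.4 z 60.5 phi 168.6 r 32.1 | fx -1.6 Ftan 10.9 Frad 0.7 w 16.0 rot [-0.205  3.134 -0.007]
```

```bash
python3 -m jog '[[[0,0,0,0,0.001,0.0001,0.95],[0,0,0,-0.0001,0.001,0.0001,0.95]]]' 40; python3 st.py
```

```text
clock: 24.72
ee_pos: [459.6, 18.4, 60.2]
tcp_rot: [-0.205, 3.134, -0.008]
force: [0.2, -11.6, -0.3]
grip_width: 0.173
t 24.72 sx -153.0 y -4.5 z 60.2 phi 171.9 r 32.1 | fx -1.4 Ftan 11.4 Frad 1.9 w 15.9 rot [-0.205  3.134 -0.008]
```

```bash
python3 -m jog '[[[0,0,0,0,0.001,0.0001,0.95]]]' 40; python3 st.py
```

```text
clock: 24.8
ee_pos: [459.5, 19.4, 60.0]
tcp_rot: [-0.205, 3.134, -0.008]
force: [-0.1, -12.0, -1.3]
grip_width: 0.173
t 24.80 sx -153.0 y -3.5 z 60.0 phi 173.7 r 32.2 | fx -1.7 Ftan 11.7 Frad 2.6 w 15.9 rot [-0.205  3.134 -0.008]
```

```bash
python3 -m jog '[[[0,0,0,0,0.001,0.0001,0.95]]]' 40; python3 st.py
```

```text
clock: 24.88
ee_pos: [459.4, 20.3, 59.9]
tcp_rot: [-0.205, 3.134, -0.008]
force: [1.3, -12.2, -1.0]
grip_width: 0.172
t 24.88 sx -152.9 y -2.6 z 59.9 phi 175.4 r 32.2 | fx -0.3 Ftan 12.2 Frad 2.0 w 15.8 rot [-0.205  3.134 -0.008]
```

Slow winding now takes 12 N, in the middle of the 11–13 N band. I'll relax the hand and look before letting go.

```bash
python3 -m jog '[[[0,0,0,0,-0.0005,0,0.95],[0,0,0,0,-0.0005,0,0.95],[0,0,0,0,0,0,0.95]]]' 40; python3 st.py
```

```text
clock: 25.13
ee_pos: [459.4, 20.4, 59.9]
tcp_rot: [-0.207, 3.134, -0.006]
force: [-0.6, -8.4, -0.3]
grip_width: 0.173
t 25.13 sx -152.9 y -2.5 z 59.9 phi 175.5 r 32.2 | fx -1.7 Ftan 8.2 Frad 0.9 w 15.9 rot [-0.207  3.134 -0.006]
```

Run:
```python
from h import *
T=bot.read_camera("top");S=bot.read_camera("side")
cv2.imwrite("pics/w5.png",np.hstack([cv2.resize(T["frame"][150:220,195:265],(400,400),interpolation=cv2.INTER_CUBIC),cv2.resize(S["frame"][190:270,225:305],(400,400),interpolation=cv2.INTER_CUBIC)]))
```

```text
(no output)
```

View pics/w5.png

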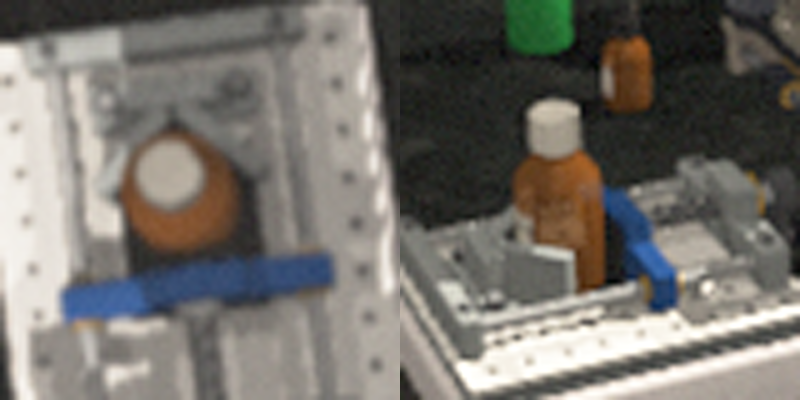

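```bash
python3 -m jog '[[[0,0,0,0,-0.001,0,0.95],[0,0,0,0,-0.001,0,0.95],[0,0,0,0,0,0,0.95],[0,0,0,0,0,0,0.95]]]' 40; python3 st.py
```

```text
clock: 25.57
ee_pos: [459.5, 20.3, 59.8]
tcp_rot: [-0.209, 3.134, -0.003]
force: [-0.2, -7.9, 0.3]
grip_width: 0.175
t 25.57 sx -152.9 y -2.7 z 59.8 phi 175.3 r 32.3 | fx -1.3 Ftan 7.8 Frad 0.3 w 16.1 rot [-2.090e-01  3.134e+00 -3.000e-03]
```

```bash
python3 -m jog '[[[0,0,0,0,0,0,0.75],[0,0,0,0,0,0,0.6],[0,0,0,0,0,0,0.45],[0,0,0,0,0,0,0.3],[0,0,0,0,0,0,0.2],[0,0,0,0,0,0,0.2],[0,0,0,0,0,0,0.2],[0,0,0,0,0,0,0.2],[0,0,0,0,0,0,0.2],[0,0,0,0,0,0,0.2]]]' 40; python3 st.py
```

```text
clock: 26.4
ee_pos: [459.2, 22.6, 59.4]
tcp_rot: [-0.212, 3.134, 0.0]
force: [0.0, -0.3, 1.1]
grip_width: 0.8
t 26.40 sx -152.8 y -0.3 z 59.4 phi 179.4 r 32.6 | fx 0.0 Ftan 0.3 Frad -1.1 w 73.6 rot [-0.212  3.134  0.   ]
```

```bash
python3 -m jog '[[[0,0,0,0,-0.002,-0.015,0.2],[0,0,0,0,0,-0.03,0.2],[0,0,0,0,0,-0.035,0.2],[0,0,0,0,0,-0.035,0.2],[0,0,0,0.01,0,-0.035,0.2],[0,0,0,0.02,0,-0.02,0.2],[0,0,0,0,0,0,0.2],[0,0,0,0,0,0,0.2]]]' 40; python3 st.py
python3 - <<'E'
from h import *
T=bot.read_camera("top");S=bot.read_camera("side")
cv2.imwrite("pics/f.png",np.hstack([cv2.resize(T["frame"][145:245,190:270],(400,500),interpolation=cv2.INTER_CUBIC),cv2.resize(S["frame"][190:290,225:305],(400,500),interpolation=cv2.INTER_CUBIC)]))
cv2.imwrite("pics/fs.png",S["frame"]);
cv2.imwrite("pics/ffs.png",cv2.resize(S["frame"][165:315,190:390],(800,600),interpolation=cv2.INTER_CUBIC))
for c in("side","top"):
    for l in("clear_bottle","dropper_bottle","timer","amber_bottle"): print(c,l,[(([round(float(v)) for v in d["box"]]),round(d["confidence"],2)) for d in bot.recognise(c,l)][:4])
E
```

```text
clock: 27.07
ee_pos: [429.9, 16.7, 230.3]
tcp_rot: [-0.212, 3.131, 0.002]
force: [-0.1, -0.2, 0.1]
grip_width: 0.802
t 27.07 sx -182.6 y -2.2 z 230.3 phi 0.9 r 138.3 | fx -0.1 Ftan -0.1 Frad 0.1 w 73.8 rot [-2.120e-01  3.131e+00  2.000e-03]
side clear_bottle [([323, 274, 341, 311], 0.74)]
side dropper_bottle [([266, 185, 276, 214], 0.72)]
side timer [([334, 267, 362, 285], 0.72)]
side amber_bottle [([247, 212, 262, 256], 0.73), ([206, 190, 221, 223], 0.59), ([207, 179, 223, 203], 0.43)]
top clear_bottle [([128, 232, 148, 248], 0.63)]
top dropper_bottle [([353, 227, 364, 238], 0.47), ([190, 150, 270, 246], 0.46)]
top timer [([166, 258, 183, 285], 0.85)]
top amber_bottle [([396, 209, 422, 225], 0.81), ([345, 147, 370, 169], 0.79), ([386, 150, 405, 172], 0.77), ([215, 171, 238, 193], 0.6)]
```

View pics/f.png

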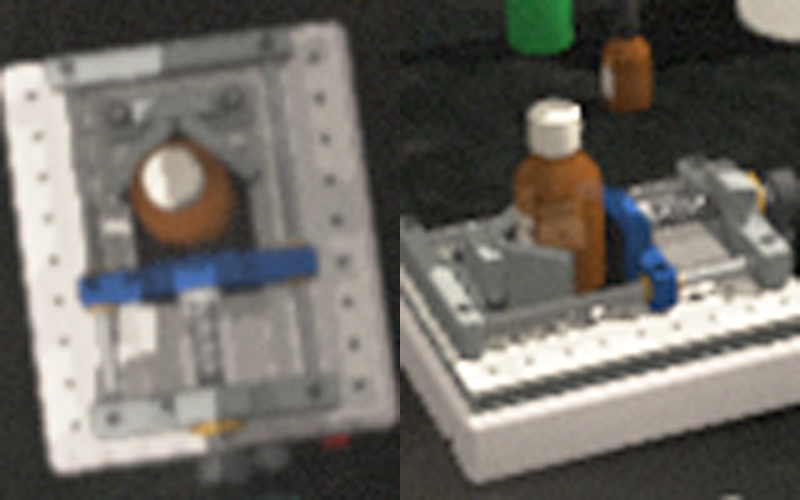

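View pics/ffs.png

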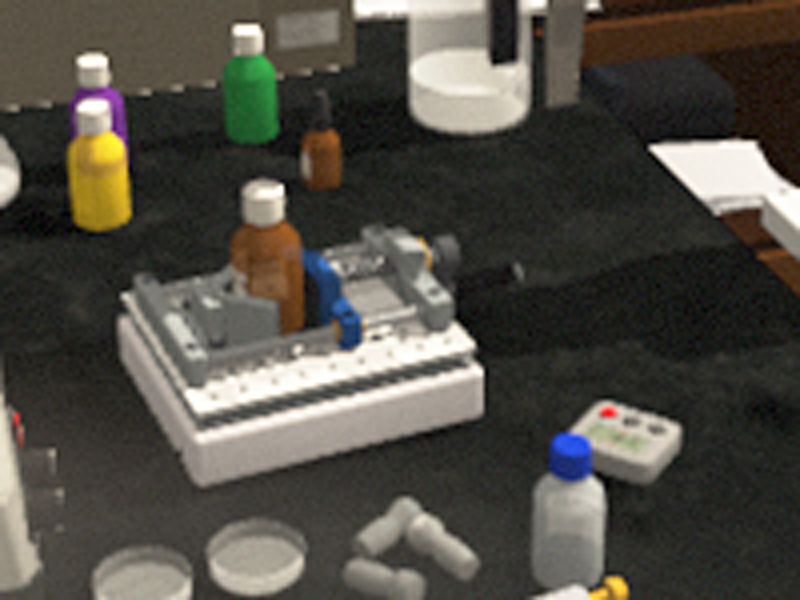

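The bottle stands upright, home in the V with the pad on it. The crank is let go with its grip at the bottom, and the bystanders are where they were. The feel (12 N against 8 N) and the travel since first pressure (about 1/6 turn) agree, so I'm handing in.

Run:
```python
from workcell import bot
print(bot.finish_job())
```

```text
the job is handed in; nothing more can be done
None
```

The brown reagent bottle is clamped upright in the shaker, and I handed the job in at about 27 s of the 72 s allowed. I could not measure the pad's hold on the bottle. That it lies within 60–140 N is inferred from how the crank felt.

**What I did:** I set the bottle down at the seat point and let go, with both sides clear in the picture. I then pinched the crank grip and wound it clockwise about 2.5 turns. I relaxed the hand, opened the fingers and lifted clear to z 230 mm.

**Snugging by feel:**
- **Winding force:** it took about 7.5–8.5 N along the path when free, and up to 9–10 N on the left side of the circle. At the end, wound slowly, it took 12.2 N, inside the 11–13 N given for a proper hold.
- **Turn since first pressure:** about 50–60°, which agrees with the 1/6 turn given.
- **Uncertainty:** single force readings scattered by about ±0.7 N.

**Last checks:**
- The final pictures show the bottle upright, seated in the V-block with the pad against it.
- The clear bottle, dropper bottle and timer show in the same places as at the start, to within a few pixels.
- The robot was touching nothing: the external force read 0.1–0.2 N.

**A disagreement:** before the set-down, the two cameras differed by about 3 mm on where the held bottle was along x. I took a value between them. It caused no contact on the way down.

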